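# Pack the jigsaw blocks into the puzzle case

## Task

Take the pry blade from the craft tray and, with the blade in the slot under the front rim, lever the lid of the puzzle case up until it gapes a good 3 cm, then swing the lid right back. Seat every jigsaw block on the table flat and fully home in the pocket of its own colour, lay the blade back flat in the craft tray, and only once all the blocks are in, shut the lid completely; leave the mug, glue bottle and toy car where they are.

Things in the scene. Friction and masses are not known exactly. Their poses are not given: they have to be found in the camera images.
- case: fixed wooden puzzle case, 260 mm long (its y) x 110 mm (its x) x 45 mm high without lid; origin on the table below its middle (the case spans y = -125 to +135 mm), x towards the hinge, so its front face (with the pry slot) is at x = -55 mm; z up. Four pockets 12 mm deep in a row along its y, 62 mm apart, opening in the flat top at 45 mm height
- pry_slot (a point): middle of the mouth of the pry slot in the front face of the case, under the front rim of the lid: a slot 9 mm high (36 to 45 mm above the table), 90 mm long (along the case's y) and 15 mm deep; a blade goes in level along the case's +x
- lid_hinge (a point): middle of the lid's hinge axis, at the back top edge of the base (45 mm above the table); the axis is the case's y
- lid (a joint): angle of the blue clamshell lid: 0 shut, grows as the front rises, 1.85 fully back; friction holds it at any angle. The lid is a hollow shell 110 x 260 x 31 mm high (outside) with 4 mm rims and a 5 mm top, opening downwards when shut; about 2 to 4 N at the front rim moves it
- lid_edge (a point): middle of the lower outer edge of the lid's front rim, 110 mm from the hinge axis; moves with the lid (its x axis points to the hinge, its z axis points from the rim to the lid's top)
- blade: pry blade lying flat, tip to its +x: orange handle 100 x 20 x 24 mm high spanning x = -78 to +22 mm, and a steel blade 30 mm wide, 3 mm thick, at the level of the underside, reaching to x = +77 mm; origin in the underside; balances near x = -20 mm; 90 g
- blade_tip (a point): middle of the front edge of the blade, 77 mm ahead of the blade's origin, 1.5 mm above its underside
- tray: fixed wooden craft tray 236 (x) x 132 (y) x 14 mm high, walls and floor 5 mm; origin under its middle. The pry blade lives in it
- piece_red: chunky red wooden jigsaw block, 40 x 40 x 30 mm high, with one tab 14 mm wide standing 11 mm out of the middle of its +y side, full height; origin in the middle of the square's underside; 35 g. May be absent
- pocket_red (a point): centre of the floor of the pocket with the red floor, 33 mm above the table; pocket 44 x 44 mm with an 18 mm wide notch for the tab on its +y side; x and y along the case's. A seated piece has its x and y axes along these and stands 18 mm out of the pocket
- piece_yellow: chunky yellow wooden jigsaw block, 40 x 40 x 30 mm high, with one tab 14 mm wide standing 11 mm out of the middle of its +y side, full height; origin in the middle of the square's underside; 35 g. May be absent
- pocket_yellow (a point): centre of the floor of the pocket with the yellow floor, 33 mm above the table; pocket 44 x 44 mm with an 18 mm wide notch for the tab on its +y side; x and y along the case's. A seated piece has its x and y axes along these and stands 18 mm out of the pocket
- piece_green: chunky green wooden jigsaw block, 40 x 40 x 30 mm high, with one tab 14 mm wide standing 11 mm out of the middle of its +y side, full height; origin in the middle of the square's underside; 35 g. May be absent
- pocket_green (a point): centre of the floor of the pocket with the green floor, 33 mm above the table; pocket 44 x 44 mm with an 18 mm wide notch for the tab on its +y side; x and y along the case's. A seated piece has its x and y axes along these and stands 18 mm out of the pocket
- piece_blue: chunky blue wooden jigsaw block, 40 x 40 x 30 mm high, with one tab 14 mm wide standing 11 mm out of the middle of its +y side, full height; origin in the middle of the square's underside; 35 g. May be absent
- pocket_blue (a point): centre of the floor of the pocket with the blue floor, 33 mm above the table; pocket 44 x 44 mm with an 18 mm wide notch for the tab on its +y side; x and y along the case's. A seated piece has its x and y axes along these and stands 18 mm out of the pocket
- mug: white mug, 76 mm across, 90 mm high; bystander, origin under its middle
- glue: white glue bottle with red cap, 40 mm across, 90 mm high; bystander, origin under its middle
- toy_car: green and yellow toy car, 85 mm long, 49 mm high; bystander, origin under its middle
Mind the look-alikes: they are no part of the job. Several things have the shape of the piece_yellow; the one meant has the colours described above.

How it is judged:
By the outcome, as a careful person would: the job done as asked, in the order asked, and still so for the second after the job is handed in, with the robot touching nothing.
Of piece_red, piece_yellow, piece_green, piece_blue only 2 to 4 are there at a start; the rules pass over those that are not, and their reading is None.
At some moment in a run one of piece_red, piece_yellow, piece_green, piece_blue may be knocked a few centimetres aside while the robot is not near it.
It also fails if it takes over 210 s, if anything falls off the work surface, if the arm or the gripper's body presses on something with over 40 N, if the wrist force passes 120 N, or if a joint passes its speed limit or range.

## Robot

A 6-joint arm with a two-finger parallel gripper is mounted at the origin on the work surface. World frame = base frame: x ahead of the robot, y to its left, z up, the work surface at z = 0. Lengths are in mm, angles in rad, forces in N, time in s.
With the tool pointing down it reaches from about 350 to 775 mm from the base axis. Payload 7.3 kg.
Tool frame: the origin (TCP) lies on the centre line of the jaws, within the pads' length; the fingertips stand 14 mm ahead of it and the grasp point (between the pads) lies 5 mm behind it; z points along the fingers, y is the line along which they close (so a half turn about z gives the same grasp; the last joint's range is limited). The gripper opens to 92 mm and grips with 3 to 60 N. Pads are 19 mm wide; open, the fingers measure 130 mm over their backs; the gripper's body (75 mm by 190 mm) begins 47 mm behind the grasp point.
Start: joints at [-1.291, 0.342, 1.524, -0, 1.275, -0.146], TCP at [216.875, -478.134, 209.141] pointing down, gripper open.
Joint ranges: [-2.53, 2.53], [-0.77, 2.02], [0.04, 2.7], [-1, 4.14], [0.28, 2.66], [-3.11, 3.11]. Speed limits (rad/s): [2.57, 2.57, 3.14, 3.14, 3.14, 3.14].

## Interface

Orientations are given as [roll, pitch, yaw] about the fixed x, y, z axes, in that order (R = Rz(yaw) Ry(pitch) Rx(roll)).
In Python, from plant import get_obs, capture, bot, spot_in, trace, pinpoint gives the robot as it stands.
- The arm moves only by the tool play_rows, never from a script. Its argument "rows" is a list of rows, each a list of 2 entries, a list of its own where there are three numbers: the shift along the world's x, y, z in units of 3 cm (1.0 is 3 cm), then the turn, a rotation vector about the world's x, y, z in units of 8 degrees (1.0 is 8 degrees). A call has 1 to 12 rows; each row shifts and turns the commanded pose from where the row before left it; what a row does not reach is not made up. A row lasts 1/8 s, in which the tool goes at most 62.5 mm and 10.7 degrees, less where a joint would pass 70% of its speed; a pose out of reach is approached as far as the arm can. A call with a number of a shift or a turn outside -1 to 1 is refused whole. A call with a gripper value outside its range is refused whole. "hand" is the opening, from -1 (shut) to 1 (fully open), set as the call begins (left out, the last holds). The fingers move at their own pace and stop on an object; the grip force is fixed at half the most. Time passes only in rows, so rows that do not move let the fingers close. It gives the time, the measured TCP pose, the force, the opening and the grip force at its end, in the units of the state.
- get_obs(): the state, without advancing time (a new reading comes with each control period).
- capture(name): name is "scene" or "top" or "wrist"; returns a dict with "frame" (480x640x3 uint8, red, green, blue), "fov_y" (degrees; the focal length in pixels is half the picture's height over the tangent of half this angle, whatever the lens; pixels are square), "cx", "cy" (the principal point, pixels), "rvec" (rotation vector, rad) and "tvec" (3), from world to camera coordinates, as OpenCV has them; the wrist camera has in their place "hand_eye" (4x4, takes a point from camera to tool coordinates, whose origin is the TCP and whose axes are the flange's). Camera axes: x right, y down, z forward; pixel columns grow to the right and rows downward; lengths in mm; the calibration is good to about 2 mm. A picture is of the moment at which its call begins: read the wrist's pose just before it. There is no depth.
- bot.close_job(): hands the job in; it is judged then, once.
Trained networks look in the newest picture that a camera, given by its name, has taken for a name from the list of things; names that differ only in an ending like _2 or _b are one class to them, and where a whole thing is asked for, a point or a joint stands for the part that bears it (a point fixed in the world has none). Each returns a list of dicts, best first, with "p" (0 to 1); they miss things now and then, are a little off and sometimes report something else, mostly with a low value. They report only what shows in the picture. A call takes as long as a camera call. They do not tell look-alikes from the thing itself.
- spot_in(query, camera): "at" ([row, column] in pixels, amid what is visible of it).
- trace(query, camera): "mask" (480x640 bool, what is visible of it) and "at" ([row, column] in pixels, amid what is visible of it).
- pinpoint(query, camera): "at" ([row, column] in pixels: a listed point, or the origin of a listed thing).
The state is a dict: "time": time; "joint_positions": joint angles; "dq": joint speeds; "tau": joint torques, N m; "tool_pos": TCP position; "tcp_rot": TCP orientation; "contact_force": force on the tool from outside, world axes, zero at the start; "moment": the same for the moment, N m; "grip_width": finger opening in mm; "finger_force": force on a finger pad.
Only numpy, scipy, OpenCV 4.12 (cv2) and the standard library are available. Lean on these libraries where they do the work, as an engineer would, in place of code of your own. Each camera call takes 0.05 s, during which the arm holds its last target. There are 200 camera calls.

## Working session

There is one attempt and no reset: what is moved stays moved. The work goes in short steps, Python scripts to look and compute and a tool call to move; the robot and the scene stay as the last step left them, time stands still between calls to the robot, and variables do not carry over. Pictures are saved under pics/ and viewed, at most 14 in all, crops included, and the job is handed in when it is done.

Besides the shell and the picture viewer there is one more tool, called after "Call:" in YAML: its name, and indented under it one key for each argument. play_rows: Moves the arm, as the interface text tells. Shifts and turns lie within -1 to 1; 1 stands for 3 cm of shift or 8 degrees of turn. Its arguments: {"type":"object","properties":{"rows":{"type":"array"},"hand":{"type":"number"}},"required":["rows"]}

```bash
ls; mkdir -p pics
cat > h.py <<'E'
import numpy as np, cv2, json
from scipy.spatial.transform import Rotation as R
from plant import get_obs, capture, bot, spot_in, trace, pinpoint
def cam(c, obs=None):
    """returns K, Rcw (world->cam), t"""
    f=240/np.tan(np.radians(c["fov_y"])/2)
    K=np.array([[f,0,c["cx"]],[0,f,c["cy"]],[0,0,1]])
    if "rvec" in c:
        Rm=cv2.Rodrigues(np.array(c["rvec"],float))[0]; t=np.array(c["tvec"],float).ravel()
    else:
        T=np.eye(4); T[:3,:3]=R.from_euler("xyz",obs["tcp_rot"]).as_matrix(); T[:3,3]=obs["tool_pos"]
        W=np.linalg.inv(T@np.array(c["hand_eye"])); Rm=W[:3,:3]; t=W[:3,3]
    return K,Rm,t
def shot(name):
    o=get_obs(); c=capture(name); return c["frame"],cam(c,o)
def onplane(px,C,z):
    K,Rm,t=C; d=Rm.T@np.linalg.inv(K)@np.array([px[1],px[0],1.]); o=-Rm.T@t
    return o+d*(z-o[2])/d[2]
def proj(P,C):
    K,Rm,t=C; q=K@(Rm@np.asarray(P,float)+t); return np.array([q[1],q[0]])/q[2]
def tri(obs):
    A=np.zeros((3,3));b=np.zeros(3)
    for px,(K,Rm,t) in obs:
        d=Rm.T@np.linalg.inv(K)@np.array([px[1],px[0],1.]); d/=np.linalg.norm(d); M=np.eye(3)-np.outer(d,d)
        A+=M; b+=M@(-Rm.T@t)
    return np.linalg.solve(A,b)
def save(n,f): cv2.imwrite("pics/"+n,cv2.cvtColor(f,cv2.COLOR_RGB2BGR))
E
python3 - <<'E'
from h import *
np.set_printoptions(precision=1,suppress=True)
C={}
for n in("scene","top","wrist"):
    f,C[n]=shot(n); save(n+"0.png",f)
    print(n,C[n][0][0,0], -C[n][1].T@C[n][2])
for q in "case pry_slot lid_hinge lid_edge blade blade_tip tray piece_red piece_yellow piece_green piece_blue mug glue toy_car".split():
    r={n:pinpoint(q,n) for n in("scene","top")}
    for n in r: print(q,n,[(np.round(d["at"]).tolist(),round(d["p"],2),onplane(d["at"],C[n],0)[:2].round().tolist()) for d in r[n][:4]])
    if r["scene"] and r["top"]: print("   tri",tri([(r[n][0]["at"],C[n]) for n in r]))
E
```

```text
pics
scene 482.7273077801341 [1046.5 -176.9  993.7]
top 537.4541338992308 [ 398.5   11.  1103. ]
wrist 391.5047492596886 [ 290.4 -444.6  383.5]
case scene [([258.0, 388.0], 0.9, [583.0, 175.0])]
case top [([218.0, 245.0], 0.68, [578.0, 175.0]), ([244.0, 509.0], 0.17, [513.0, -368.0])]
   tri [579.4 176.8  -7.6]
pry_slot scene [([258.0, 367.0], 0.92, [564.0, 130.0]), ([342.0, 154.0], 0.18, [574.0, -381.0])]
pry_slot top [([214.0, 272.0], 0.79, [585.0, 119.0]), ([241.0, 508.0], 0.57, [517.0, -366.0])]
   tri [580.3 117.3  33.8]
lid_hinge scene [([240.0, 409.0], 0.82, [559.0, 244.0])]
lid_hinge top [([213.0, 218.0], 0.69, [590.0, 232.0])]
   tri [582.3 222.7  47.8]
lid_edge scene [([256.0, 363.0], 0.88, [555.0, 125.0]), ([258.0, 388.0], 0.31, [584.0, 177.0])]
lid_edge top [([213.0, 269.0], 0.75, [588.0, 126.0]), ([250.0, 516.0], 0.15, [498.0, -382.0])]
   tri [578.7 116.3  45. ]
blade scene [([311.0, 146.0], 0.84, [497.0, -381.0])]
blade top [([253.0, 510.0], 0.98, [492.0, -368.0])]
   tri [ 492.3 -377.6  -11.5]
blade_tip scene [([254.0, 366.0], 0.72, [554.0, 132.0])]
blade_tip top [([2
[... 844 characters left out ...]

piece_blue scene [([318.0, 230.0], 0.72, [586.0, -214.0])]
piece_blue top [([213.0, 432.0], 0.71, [580.0, -213.0]), ([277.0, 424.0], 0.71, [448.0, -190.0])]
   tri [ 581.6 -214.9   -8.3]
mug scene [([233.0, 474.0], 0.77, [601.0, 399.0])]
mug top [([212.0, 142.0], 0.55, [595.0, 391.0])]
   tri [597.6 397.2  -6. ]
glue scene [([388.0, 180.0], 0.9, [693.0, -353.0])]
glue top [([216.0, 245.0], 0.68, [583.0, 175.0]), ([157.0, 499.0], 0.67, [696.0, -359.0]), ([244.0, 508.0], 0.42, [511.0, -366.0])]
   tri [664.3 -85.9 304. ]
toy_car scene [([191.0, 449.0], 0.95, [466.0, 408.0])]
toy_car top [([272.0, 132.0], 0.95, [471.0, 409.0]), ([215.0, 216.0], 0.23, [586.0, 236.0])]
   tri [470.  406.    5.7]
```

View pics/scene0.png

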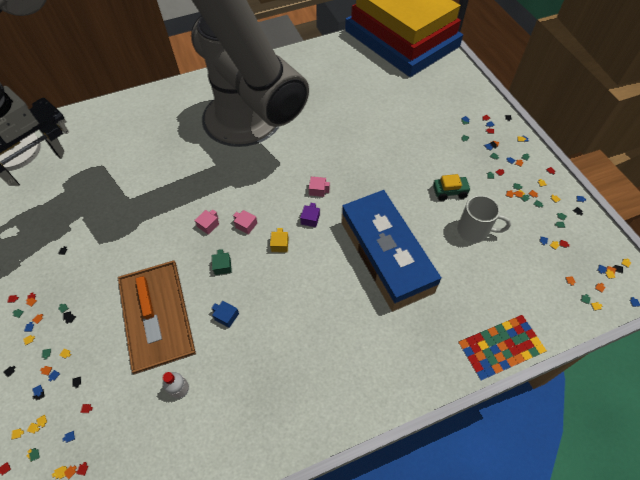

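View pics/top0.png

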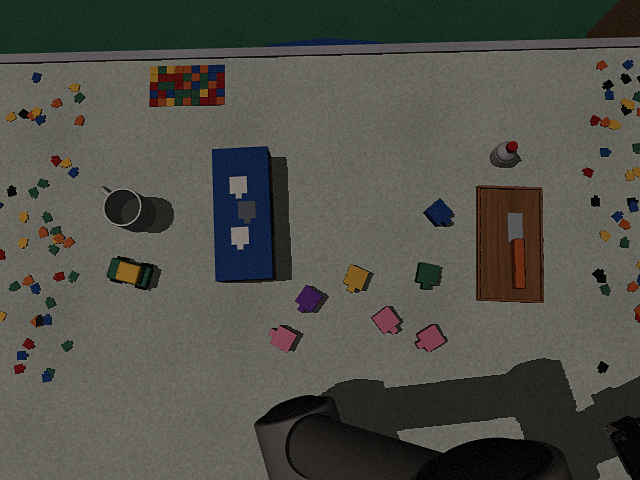

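The scene shows three pieces: yellow (scene 240,279 / top 278,357), green (top 275,428) and blue (top 213,438). The three pink blocks and the purple one are look-alikes, and there is no red piece. The blade lies in the tray with its tip towards +x. The case is shut, its front facing the robot side (−y), with white and grey stickers on the lid.

Next I fit poses from the silhouettes in both views.

```bash
cat >> h.py <<'E'
from scipy.optimize import minimize
def box(x0,x1,y0,y1,z0,z1): return np.array([[x,y,z] for x in(x0,x1) for y in(y0,y1) for z in(z0,z1)],float)
HANDLE=[box(-78,22,-10,10,0,24)]
PIECE=[box(-20,20,-20,20,0,30),box(-7,7,20,31,0,30)]
LID=[box(-55,55,-125,135,45,76)]
TRAY=[box(-118,118,-66,66,0,14)]
def render(boxes,p,C,S=4):
    im=np.zeros((480*S,640*S),np.uint8); c,s=np.cos(p[3]),np.sin(p[3])
    for b in boxes:
        w=np.c_[b[:,0]*c-b[:,1]*s+p[0],b[:,0]*s+b[:,1]*c+p[1],b[:,2]+p[2]]
        K,Rm,t=C; q=(w@Rm.T+t)@K.T; q=q[:,:2]/q[:,2:]
        cv2.fillConvexPoly(im,cv2.convexHull(((q+.5)*S*16).astype(np.int32)),1,shift=4)
    return im
def fit(boxes,views,p0,zfree=True):
    """views: [(mask,C)], p=(x,y,z,yaw)"""
    S=4; up=[cv2.resize(m.astype(np.uint8),None,fx=S,fy=S,interpolation=cv2.INTER_NEAREST) for m,_ in views]
    def cost(v):
        p=np.array([v[0],v[1],v[2] if zfree else p0[2],v[3]/30]); e=0
        for u,(m,C) in zip(up,views):
            r=render(boxes,p,C,S); e+=1-(r&u).sum()/max((r|u).sum(),1)
        return e/len(views)
    x0=np.array([p0[0],p0[1],p0[2],p0[3]*30]); best=None
    for k in range(3):
        r=minimize(cost,x0,method="Nelder-Mead",options=dict(initial_simplex=np.vstack([x0]+[x0+d for d in np.diag([8,8,6,6])/(k+1)]),xatol=.05,fatol=1e-4,maxiter=300)); x0=r.x
    x=r.x.copy(); x[3]/=30
    if not zfree: x[2]=p0[2]
    return x,1-r.fun
HUE=dict(orange=(4,14),yellow=(17,30),green=(55,95),blue=(100,125),red=(-6,4))
def cmask(f,col,at,rad=60):
    h=cv2.cvtColor(f,cv2.COLOR_RGB2HSV).astype(int); lo,hi=HUE[col]; H=np.where(h[...,0]>170,h[...,0]-180,h[...,0])
    m=((H>=lo)&(H<=hi)&(h[...,1]>120)&(h[...,2]>25)).astype(np.uint8)
    w=np.zeros_like(m); cv2.circle(w,(int(at[1]),int(at[0])),rad,1,-1); m=m*w
    n,l,s,_=cv2.connectedComponentsWithStats(m)
    if n<2: return m
    m=(l==1+np.argmax(s[1:,4])).astype(np.uint8)
    cs,_=cv2.findContours(m,cv2.RETR_EXTERNAL,cv2.CHAIN_APPROX_NONE); return cv2.drawContours(m,cs,-1,1,-1)
def fitpiece(col,views,p0,zfree=True):
    """views: [(frame,C)]; tries 4 yaws"""
    v=[(cmask(f,col,proj([p0[0],p0[1],15],C),rad),C) for f,C,rad in views]
    return max((fit(PIECE,v,[p0[0],p0[1],0,y],zfree) for y in (0,1.57,3.14,-1.57)),key=lambda r:r[1])
E
python3 - <<'E'
from h import *
np.set_printoptions(precision=2,suppress=True)
F,C={},{}
for n in("scene","top"): F[n],C[n]=shot(n)
for c,p in dict(yellow=(445,-48),green=(450,-190),blue=(582,-214)).items():
    print(c,*fitpiece(c,[(F[n],C[n],30) for n in F],p))
v=[(cmask(F[n],"orange",proj([465,-375,20],C[n]),40),C[n]) for n in F]
print("blade",*fit(HANDLE,v,[492,-377,5,0.05]))
for q,b,p,n0 in(("lid",LID,[580,175,0,1.57],0),("tray",TRAY,[512,-364,0,0],0)):
    v=[]
    for n in F:
        if q=="lid": m=cmask(F[n],"blue",proj([580,175,70],C[n]),110)
        else: m=trace(q,n)[0]["mask"].astype(np.uint8)
        v.append((m,C[n])); print(n,m.sum())
    print(q,*fit(b,v,p))
E
```

```text
yellow [450.34 -49.07   0.86   1.17] 0.9188350149111644
green [ 454.1  -191.5     1.84    1.47] 0.6540969470479854
blue [ 578.39 -220.3     1.09    2.25] 0.8197091946669859
blade [ 497.93 -395.46   35.56   -0.59] 0.19209766169052722
scene 5481
top 7474
lid [582.06 173.33  -0.84   1.6 ] 0.9653401428478325
scene 5518
top 6564
tray [ 512.9  -364.61   -1.12   -0.05] 0.8441055683174818
```

Run:
```python
from h import *
np.set_printoptions(precision=2,suppress=True)
o=get_obs(); print(o["tcp_rot"],R.from_euler("xyz",o["tcp_rot"]).as_matrix())
c=capture("wrist"); print(np.array(c["hand_eye"]))
F,C={},{}
v=[]
for n in("scene","top"):
    F[n],C[n]=shot(n); h=cv2.cvtColor(F[n],cv2.COLOR_RGB2HSV).astype(int)
    a=np.round(proj([465,-378,20],C[n])).astype(int); print(a,h[a[0],a[1]],h[a[0],a[1]-25 if n=="top" else a[1]-15])
    m=((h[...,0]<=15)&(h[...,1]>215)&(h[...,2]>120)).astype(np.uint8); w=np.zeros_like(m); cv2.circle(w,(int(a[1]),int(a[0])),35,1,-1); m*=w
    v.append((m,C[n])); print(m.sum())
print("blade",*fit(HANDLE,v,[492,-377,5,0.0]))
```

```text
[ 3.14 -0.    0.43] [[ 0.91  0.41  0.  ]
 [ 0.41 -0.91 -0.  ]
 [ 0.    0.   -1.  ]]
[[  -0.     -0.95   -0.3    80.79]
 [   1.     -0.     -0.     -0.03]
 [   0.     -0.3     0.95 -174.98]
 [   0.      0.      0.      1.  ]]
[295 142] [ 12 221 174] [ 14 158 134]
348
[266 519] [  9 207 106] [ 13 154  71]
0
blade [ 381.93 -415.82 -183.25   -0.05] 0.44308145240431795
```

Call:
play_rows:
  rows:
    - [[1,0.4,0],[0,0,0]]
    - [[1,0.4,0],[0,0,0]]
    - [[1,0.4,0],[0,0,0]]
    - [[1,0.4,0],[0,0,0]]
    - [[1,0.4,0],[0,0,0]]
    - [[1,0.4,0],[0,0,0]]
  hand: 1

```text
time: 2.65
tool_pos: [397.9, -405.7, 209.1]
tcp_rot: [3.141, 0.0, 0.426]
contact_force: [-0.7, 0.3, -0.0]
grip_width: 91.8
finger_force: 0.0
```

```bash
cat >> h.py <<'E'
def hmask(f,C,p=(465,-378,20),rad=40):
    h=cv2.cvtColor(f,cv2.COLOR_RGB2HSV).astype(int); a=proj(p,C)
    m=((h[...,0]<=15)&(h[...,1]>188)&(h[...,2]>55)).astype(np.uint8); w=np.zeros_like(m); cv2.circle(w,(int(a[1]),int(a[0])),rad,1,-1); m*=w
    return cv2.morphologyEx(m,cv2.MORPH_OPEN,np.ones((3,3),np.uint8))
E
python3 - <<'E'
from h import *
np.set_printoptions(precision=2,suppress=True)
V={}
for n in("scene","top","wrist"):
    f,C=shot(n); m=hmask(f,C,rad=40 if n!="wrist" else 200); V[n]=(m,C); print(n,m.sum())
    if n=="wrist": save("w1.png",np.hstack([f]))
P0=[492,-377,5,-.03]
print(fit(HANDLE,[V["scene"],V["top"]],P0)); print(fit(HANDLE,[V["wrist"],V["top"]],P0)); print(fit(HANDLE,[V["wrist"]],P0,False));print(fit(HANDLE,list(V.values()),P0))
t=[(pinpoint("blade_tip",n)[0],V[n][1]) for n in V]; print([onplane(d["at"],c,6.5) for d,c in t])
E
```

```text
scene 465
top 467
wrist 2733
(array([ 497.4 , -376.02,    4.92,   -0.02]), np.float64(0.7611139434810053))
(array([ 497.56, -376.65,    2.5 ,   -0.03]), np.float64(0.795687354195302))
(array([ 497.26, -376.55,    5.  ,   -0.03]), np.float64(0.9462195577222917))
(array([ 497.62, -376.59,    2.3 ,   -0.03]), np.float64(0.8248266640630791))
[array([ 574.47, -374.66,    6.5 ]), array([ 581.68, -379.85,    6.5 ]), array([ 575.77, -377.91,    6.5 ])]
```

View pics/w1.png

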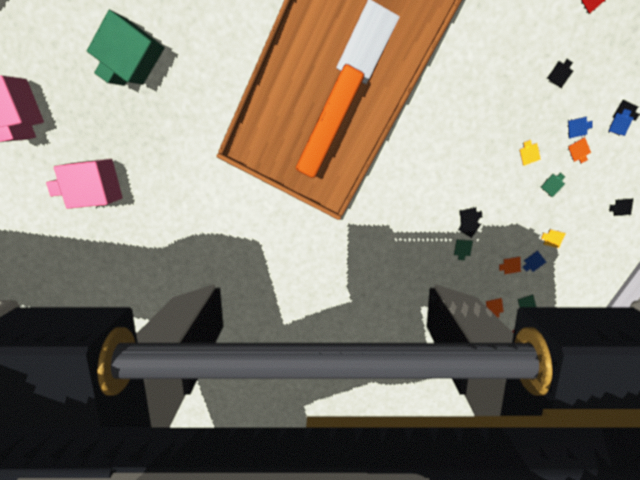

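The wrist view confirms the blade in the tray, with its handle spanning (350,70) to (310,175) and its tip up-right at (380,5). Its fitted pose is x 497.4, y −376.5, z 5, yaw −0.03, which is consistent across views.

Call:
play_rows:
  rows:
    - [[0.6,0.16,-0.8],[0,0,-0.55]]
    - [[0.6,0.16,-0.8],[0,0,-0.55]]
    - [[0.6,0.16,-0.8],[0,0,-0.55]]
    - [[0.6,0.16,-0.8],[0,0,-0.55]]
    - [[0.6,0.16,-0.8],[0,0,-0.55]]
    - [[0.6,0.16,-0.8],[0,0,-0.55]]
    - [[0,0,0],[0,0,0]]
  hand: -0.13

```text
time: 3.82
tool_pos: [503.8, -376.7, 63.2]
tcp_rot: [-3.139, 0.003, -0.034]
contact_force: [-0.3, -0.8, 0.0]
grip_width: 39.9
finger_force: 0.0
```

Call:
play_rows:
  rows:
    - [[0.05,0,-0.6],[0,0,0]]
    - [[0,0,-0.6],[0,0,0]]
    - [[0,0,-0.2],[0,0,0]]
    - [[0,0,0],[0,0,0]]

```text
time: 4.32
tool_pos: [505.9, -377.3, 22.6]
tcp_rot: [-3.141, 0.001, -0.035]
contact_force: [-0.2, -0.3, 0.6]
grip_width: 39.7
finger_force: 0.0
```

Call:
play_rows:
  rows:
    - [[0,0,0],[0,0,0]]
    - [[0,0,0],[0,0,0]]
    - [[0,0,0],[0,0,0]]
    - [[0,0,0],[0,0,0]]
  hand: -1

```text
time: 4.82
tool_pos: [506.5, -377.4, 23.3]
tcp_rot: [3.141, -0.0, -0.035]
contact_force: [0.3, 1.4, -0.9]
grip_width: 4.3
finger_force: 0.0
```

Run:
```python
from h import *
print({k:get_obs()[k] for k in("grip_width","finger_force","tool_pos")})
fs=[]
for n in("scene","top","wrist"):
    f,C=shot(n)
    if n=="wrist": fs.append(cv2.resize(f,(400,300)))
    else:
        a=proj([506,-376,20],C).astype(int); fs.append(cv2.resize(f[a[0]-45:a[0]+45,a[1]-60:a[1]+60],(400,300),interpolation=cv2.INTER_CUBIC))
save("g1.png",np.vstack([np.hstack(fs[:2]),np.hstack([fs[2],fs[2]*0])]))
```

```text
{'grip_width': 4.340941861386911, 'finger_force': 0.0, 'tool_pos': array([ 506.45382871, -377.35399322,   23.33223321])}
```

View pics/g1.png

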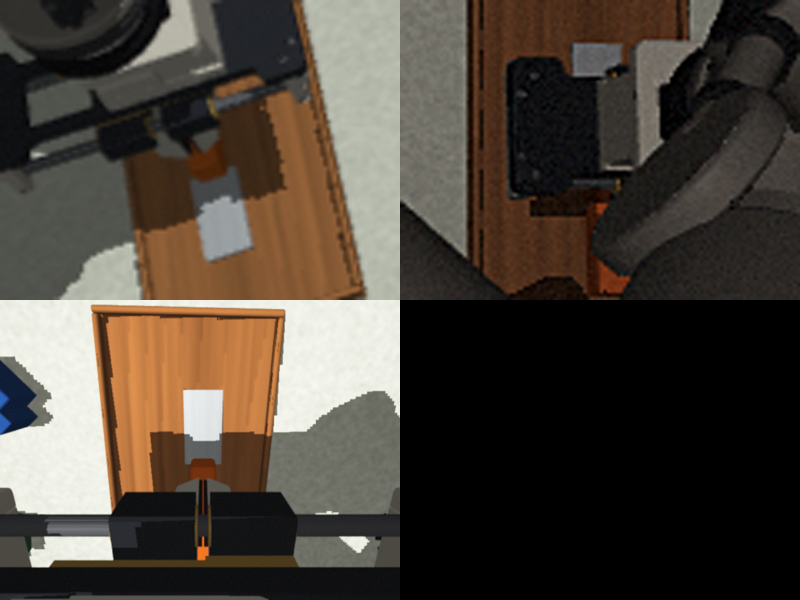

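Run:
```python
from h import *
fs=[]
o=get_obs(); T=np.eye(4); T[:3,:3]=R.from_euler("xyz",o["tcp_rot"]).as_matrix(); T[:3,3]=o["tool_pos"]
for n,s in(("scene",7),("wrist",3)):
    f,C=shot(n); a=np.round(proj([512,-376,25],C)).astype(int)
    h,w=int(300/s),int(200/s); a[0]=min(a[0],480-h)
    g=cv2.resize(f[a[0]-h:a[0]+h,a[1]-w:a[1]+w],(2*w*s,2*h*s),interpolation=cv2.INTER_CUBIC).copy()
    for P,c in(((0,0,14),(255,0,0)),((0,0,0),(0,255,0)),((0,0,-5),(0,255,255)),((9,0,14),(255,0,255))):
        q=proj((T@np.r_[P,1])[:3],C); q=((q-a+[h,w]+.5)*s).astype(int); cv2.circle(g,(int(q[1]),int(q[0])),4,c,-1)
    fs.append(cv2.resize(g,(400,600)))
save("g2.png",np.hstack(fs))
```

```text
(no output)
```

View pics/g2.png

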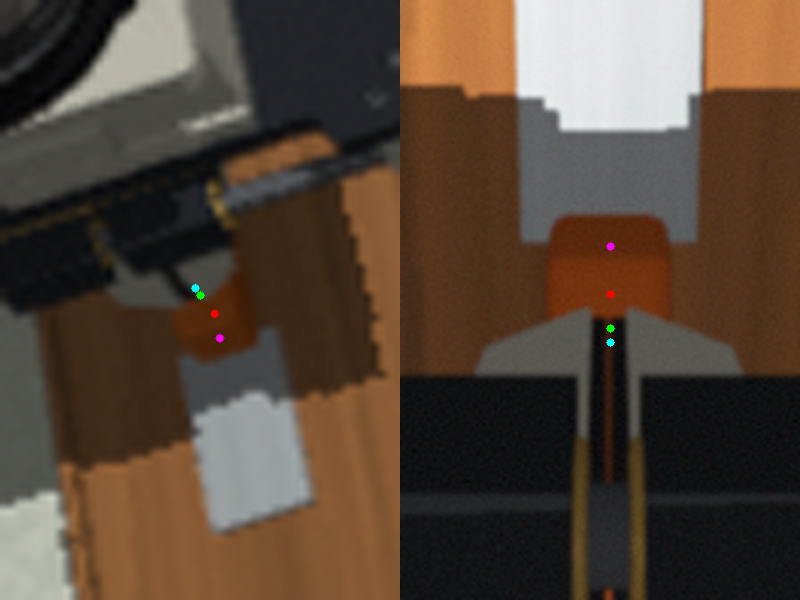

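```bash
python3 -c "
from h import *
o=get_obs();print(o)"
```

```text
{'time': 5.075, 'joint_positions': array([-7.61624918e-01,  7.18705239e-01,  1.42588058e+00, -1.07717916e-04,
        9.97076273e-01,  8.44160469e-01]), 'dq': array([ 5.24719117e-04, -5.81486650e-05, -3.10277860e-04,  4.99413636e-05,
       -1.32767330e-03, -9.33460918e-05]), 'tau': array([ 3.62283536e-03, -5.72662675e+01, -2.06101477e+01,  6.82192203e-02,
       -3.59878689e-02, -1.25068213e-04]), 'tool_pos': array([ 506.34935391, -377.30457895,   23.10796592]), 'tcp_rot': array([ 3.14157117e+00,  1.12000854e-04, -3.49305926e-02]), 'contact_force': array([-0.50254742, -0.52195402,  0.6522409 ]), 'moment': array([0.05420316, 0.01569746, 0.02457299]), 'finger_force': 0.0, 'grip_width': 0.5049095256513559}
```

Call:
play_rows:
  rows:
    - [[0,0,0],[0,0,0]]
    - [[0,0,0.2],[0,0,0]]
    - [[0,0,0.6],[0,0,0]]
    - [[0,0,0.2],[0,0,0]]
    - [[0,0,0],[0,0,0]]

```text
time: 5.7
tool_pos: [506.9, -377.7, 54.3]
tcp_rot: [3.14, -0.002, -0.035]
contact_force: [-0.3, 0.3, -0.3]
grip_width: 0.2
finger_force: 0.0
```

Run:
```python
from h import *
fs=[]
for n in("scene","wrist"):
    f,C=shot(n); a=np.round(proj([512,-376,25],C)).astype(int)
    if n=="scene": f=f[a[0]-60:a[0]+60,a[1]-50:a[1]+50]
    fs.append(cv2.resize(f,(400,480)))
save("g3.png",np.hstack(fs)); print(get_obs()["grip_width"],get_obs()["finger_force"])
```

```text
0.1983105440838852 0.0
```

View pics/g3.png

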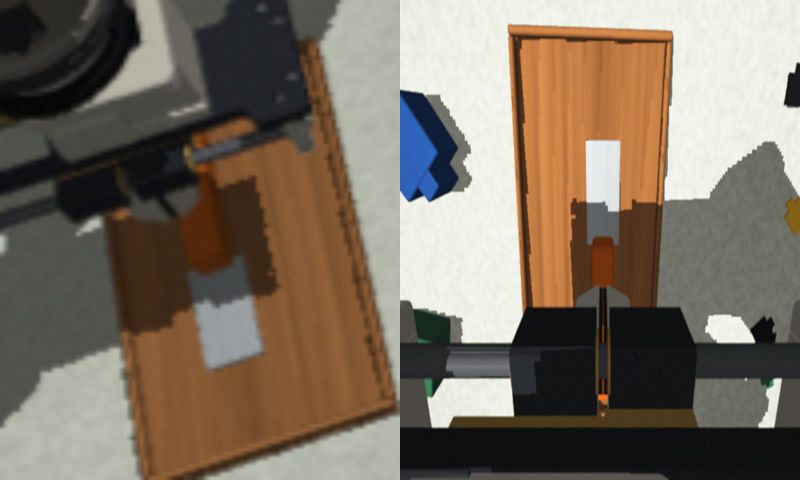

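Run:
```python
from h import *
o=get_obs(); T=np.eye(4); T[:3,:3]=R.from_euler("xyz",o["tcp_rot"]).as_matrix(); T[:3,3]=o["tool_pos"]
f,C=shot("wrist")
for z in (14,0,-5,-15): 
    for x in(9.5,0): print(x,z,proj((T@[x,0,z,1])[:3],C))
g=cv2.resize(f[220:420,200:440],None,fx=3.3,fy=3,interpolation=cv2.INTER_CUBIC); save("g4.png",g)
```

```text
9.5 14 [262.65158129 324.8187879 ]
0 14 [279.70191912 324.81985992]
9.5 0 [272.94155809 324.83226423]
0 0 [291.03224635 324.83321186]
9.5 -5 [276.9798485 324.837553 ]
0 -5 [295.47275146 324.83844466]
9.5 -15 [285.72136263 324.84900137]
0 -15 [305.07322933 324.8497581 ]
```

View pics/g4.png

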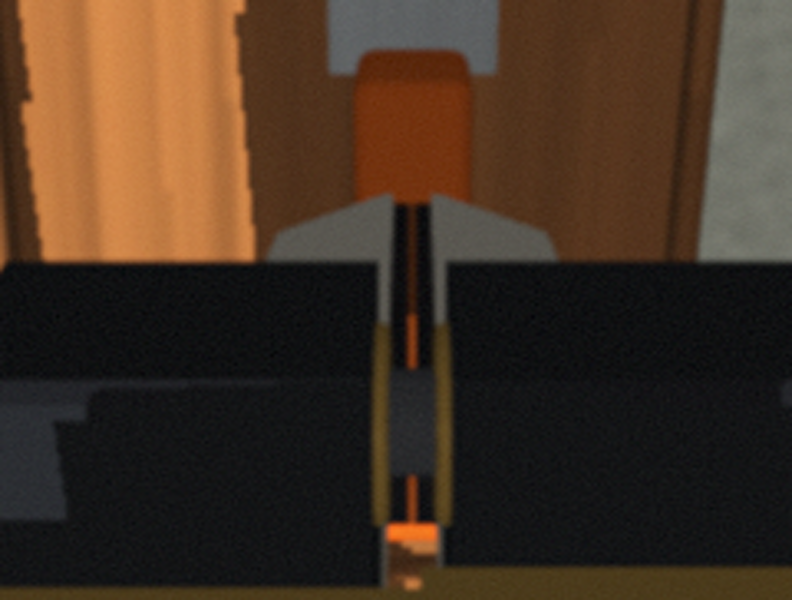

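The fingertips end at wrist row 286, but the stated geometry predicts row 263. The jaws also closed above the handle with no contact. So the real tips sit well short of the stated 14 mm. I'll measure the offset by touching the top of the handle with the closed fingers.

Call:
play_rows:
  rows:
    - [[0,0,-0.6],[0,0,0]]
    - [[0,0,-0.44],[0,0,0]]
    - [[0,0,0],[0,0,0]]

```text
time: 6.22
tool_pos: [505.3, -376.3, 19.5]
tcp_rot: [-3.139, 0.003, -0.035]
contact_force: [0.4, -0.6, -0.5]
grip_width: 0.6
finger_force: 0.0
```

Call:
play_rows:
  rows:
    - [[0,0,-0.1],[0,0,0]]
    - [[0,0,0],[0,0,0]]

```text
time: 6.48
tool_pos: [506.5, -377.4, 19.0]
tcp_rot: [3.141, -0.0, -0.035]
contact_force: [1.3, -0.3, 0.3]
grip_width: 0.4
finger_force: 0.0
```

Call:
play_rows:
  rows:
    - [[0,0,-0.07],[0,0,0]]
    - [[0,0,0],[0,0,0]]

```text
time: 6.72
tool_pos: [506.4, -377.3, 16.9]
tcp_rot: [3.141, -0.0, -0.035]
contact_force: [0.9, -0.2, 0.1]
grip_width: 0.8
finger_force: 0.0
```

Call:
play_rows:
  rows:
    - [[0,0,-0.07],[0,0,0]]
    - [[0,0,0],[0,0,0]]

```text
time: 6.98
tool_pos: [506.3, -377.2, 14.6]
tcp_rot: [-3.141, 0.0, -0.035]
contact_force: [-0.2, -0.5, -0.5]
grip_width: 0.3
finger_force: 0.0
```

Call:
play_rows:
  rows:
    - [[0,0,-0.05],[0,0,0]]
    - [[0,0,0],[0,0,0]]

```text
time: 7.22
tool_pos: [506.3, -377.3, 13.1]
tcp_rot: [-3.142, 0.0, -0.035]
contact_force: [-0.9, 0.7, 0.2]
grip_width: 0.8
finger_force: 0.0
```

Call:
play_rows:
  rows:
    - [[0,0,-0.05],[0,0,0]]
    - [[0,0,0],[0,0,0]]

```text
time: 7.48
tool_pos: [506.4, -377.3, 11.7]
tcp_rot: [3.141, -0.0, -0.035]
contact_force: [0.1, -0.0, -1.3]
grip_width: 0.5
finger_force: 0.2
```

Call:
play_rows:
  rows:
    - [[0,0,-0.05],[0,0,0]]
    - [[0,0,0],[0,0,0]]

```text
time: 7.72
tool_pos: [506.5, -377.4, 11.7]
tcp_rot: [3.141, -0.0, -0.035]
contact_force: [-2.4, 2.4, 9.5]
grip_width: 0.5
finger_force: 4.9
```

Call:
play_rows:
  rows:
    - [[0,0,-0.05],[0,0,0]]
    - [[0,0,0],[0,0,0]]

```text
time: 7.98
tool_pos: [506.5, -377.4, 11.6]
tcp_rot: [3.141, -0.001, -0.035]
contact_force: [-5.1, 5.1, 19.3]
grip_width: 0.3
finger_force: 9.5
```

Call:
play_rows:
  rows:
    - [[0,0,-0.05],[0,0,0]]
    - [[0,0,0],[0,0,0]]

```text
time: 8.22
tool_pos: [506.5, -377.5, 11.5]
tcp_rot: [3.14, -0.001, -0.035]
contact_force: [-8.9, 7.4, 29.1]
grip_width: 0.3
finger_force: 14.2
```

Contact came at a reported TCP z of 11.7, with the handle top at 29 mm. So the tips are 17 mm behind the reported TCP, and I use z_tip = z_TCP + 17.3 from here on.

Call:
play_rows:
  rows:
    - [[0,0,0.5],[0,0,0]]
    - [[0,0,0.6],[0,0,0]]
    - [[0,0,0],[0,0,0]]
    - [[0,0,0],[0,0,0]]
    - [[0,0,0],[0,0,0]]
  hand: -0.13

```text
time: 8.85
tool_pos: [506.0, -377.0, 39.3]
tcp_rot: [-3.141, 0.001, -0.035]
contact_force: [-0.5, -0.1, 0.5]
grip_width: 39.4
finger_force: 0.0
```

Call:
play_rows:
  rows:
    - [[0,0,-0.6],[0,0,0]]
    - [[0,0,-0.6],[0,0,0]]
    - [[0,0,-0.4],[0,0,0]]
    - [[0,0,0],[0,0,0]]

```text
time: 9.35
tool_pos: [505.6, -376.6, -9.6]
tcp_rot: [-3.14, 0.002, -0.035]
contact_force: [-0.6, -0.3, 0.8]
grip_width: 39.8
finger_force: 0.0
```

Call:
play_rows:
  rows:
    - [[0,0,0],[0,0,0]]
    - [[0,0,0],[0,0,0]]
    - [[0,0,0],[0,0,0]]
    - [[0,0,0],[0,0,0]]
    - [[0,0,0],[0,0,0]]
  hand: -1

```text
time: 9.98
tool_pos: [506.7, -377.6, -7.1]
tcp_rot: [3.141, -0.001, -0.035]
contact_force: [-0.1, -0.1, 4.5]
grip_width: 19.8
finger_force: 30.0
```

Call:
play_rows:
  rows:
    - [[0,0,0.3],[0,0,0]]
    - [[0,0,0.6],[0,0,0]]
    - [[0,0,1],[0,0,0]]
    - [[0,0,1],[0,0,0]]
    - [[0,0,1],[0,0,0]]
    - [[0,0,0.1],[0,0,0]]
    - [[0,0,0],[0,0,0]]

```text
time: 10.85
tool_pos: [506.1, -377.0, 111.9]
tcp_rot: [-3.141, 0.0, -0.035]
contact_force: [-0.0, 1.1, -1.1]
grip_width: 19.7
finger_force: 30.0
```

Call:
play_rows:
  rows:
    - [[0.22,0.95,0],[0,0,0.975]]
    - [[0.22,0.95,0],[0,0,0.975]]
    - [[0.22,0.95,0],[0,0,0.975]]
    - [[0.22,0.95,0],[0,0,0.975]]
    - [[0.22,0.95,0],[0,0,0.975]]
    - [[0.22,0.95,0],[0,0,0.975]]
    - [[0.22,0.95,0],[0,0,0.975]]
    - [[0.22,0.95,0],[0,0,0.975]]
    - [[0.22,0.95,0],[0,0,0.975]]
    - [[0.22,0.95,0],[0,0,0.975]]
    - [[0.22,0.95,0],[0,0,0.975]]
    - [[0.22,0.95,0],[0,0,0.975]]

```text
time: 12.35
tool_pos: [584.7, -34.2, 110.4]
tcp_rot: [-3.138, -0.001, 1.603]
contact_force: [-0.5, -0.1, -0.8]
grip_width: 20.0
finger_force: 30.0
```

Call:
play_rows:
  rows:
    - [[0,0.7,-0.7],[0,0,0]]
    - [[0,0.7,-0.7],[0,0,0]]
    - [[0,0,-0.7],[0,0,0]]
    - [[0,0,-0.7],[0,0,0]]
    - [[0,0,0],[0,0,0]]

```text
time: 12.98
tool_pos: [583.2, 7.0, 25.4]
tcp_rot: [-3.135, -0.001, 1.599]
contact_force: [-0.2, 0.3, -0.2]
grip_width: 19.7
finger_force: 30.0
```

Run:
```python
from h import *
np.set_printoptions(precision=1,suppress=True)
o=get_obs(); print(o["tool_pos"],o["tcp_rot"])
fs=[];V={}
for n in("scene","top","wrist"):
    f,V[n]=shot(n)
    for q in("blade_tip","pry_slot"): print(q,n,[(np.round(d["at"],1).tolist(),round(d["p"],2),onplane(d["at"],V[n],40)) for d in pinpoint(q,n)[:2]])
    if n=="scene": a=proj([581,90,40],V[n]).astype(int); f=f[a[0]-45:a[0]+45,a[1]-60:a[1]+60]
    if n!="top": fs.append(cv2.resize(f,(400,300),interpolation=cv2.INTER_CUBIC))
save("b1.png",np.hstack(fs))
```

```text
[583.2   7.   25.4] [-3.1 -0.   1.6]
blade_tip scene [([264.8, 350.1], 0.88, array([585. ,  75.4,  40. ]))]
pry_slot scene [([256.0, 368.2], 0.73, array([580.1, 122.7,  40. ]))]
blade_tip top [([215.3, 217.7], 0.69, array([578.4, 224.3,  40. ])), ([206.2, 296.1], 0.54, array([593.2,  66.5,  40. ]))]
pry_slot top [([208.9, 272.2], 0.85, array([588.8, 114.6,  40. ])), ([208.9, 292.3], 0.33, array([587.9,  74.2,  40. ]))]
blade_tip wrist [([148.1, 324.4], 0.97, array([584.2,  75.5,  40. ]))]
pry_slot wrist [([36.1, 328.1], 0.83, array([584.4, 116.8,  40. ]))]
```

View pics/b1.png

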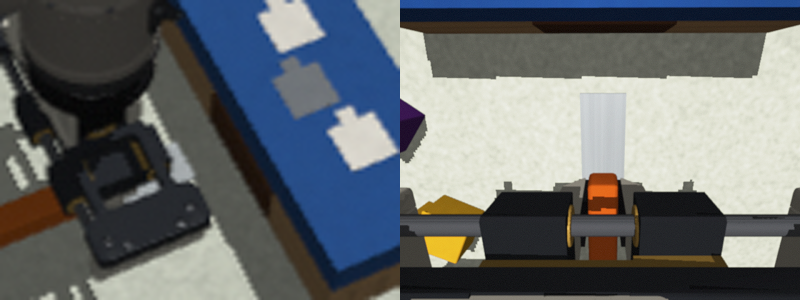

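Scene and wrist views both put the tip at (585, 75, ~40), level and aligned with the dark slot mouth at y≈117 to 118. Next I insert it 12 mm.

Call:
play_rows:
  rows:
    - [[-0.02,0.5,0],[0,0,0]]
    - [[-0.02,0.5,0],[0,0,0]]
    - [[-0.01,0.3,0],[0,0,0]]
    - [[0,0.2,0],[0,0,0]]
    - [[0,0.15,0],[0,0,0]]
    - [[0,0.1,0],[0,0,0]]
    - [[0,0,0],[0,0,0]]

```text
time: 14.3
tool_pos: [584.1, 59.2, 28.2]
tcp_rot: [3.142, 0.0, 1.599]
contact_force: [-0.8, -0.1, -1.7]
grip_width: 19.8
finger_force: 30.0
```

Call:
play_rows:
  rows:
    - [[0,0.1,0],[0,0,0]]
    - [[0,0,0.2],[0,0,0]]
    - [[0,0,0.2],[0,0,0]]
    - [[0,0,0.2],[0,0,0]]
    - [[0,0,0],[0,0,0]]

```text
time: 14.92
tool_pos: [584.5, 62.0, 47.0]
tcp_rot: [3.14, 0.0, 1.599]
contact_force: [-0.5, 0.2, -1.5]
grip_width: 19.7
finger_force: 30.0
```

```bash
cat > look.py <<'E'
from h import *
import sys
np.set_printoptions(precision=1,suppress=True)
V={}
for n in("scene","top","wrist"):
    f,V[n]=shot(n)
    for q in("blade_tip","lid_edge"): print(q,n,[(np.round(d["at"],1).tolist(),round(d["p"],2)) for d in pinpoint(q,n)[:2]])
for q in("blade_tip","lid_edge"):
    r=[(pinpoint(q,n),V[n]) for n in("scene","wrist")]
    if all(a for a,_ in r): print(q,"scene+wrist",tri([(a[0]["at"],c) for a,c in r]))
E
python3 look.py
```

```text
blade_tip scene [([253.1, 373.9], 0.74), ([258.8, 385.5], 0.6)]
lid_edge scene [([254.5, 366.5], 0.67)]
blade_tip top [([208.6, 263.6], 0.72)]
lid_edge top [([211.7, 266.8], 0.73)]
blade_tip wrist [([406.3, 125.9], 0.17)]
lid_edge wrist [([180.3, 330.3], 0.64)]
blade_tip scene+wrist [594.5 106.1 163.7]
lid_edge scene+wrist [584.2 116.8  56.3]
```

Call:
play_rows:
  rows:
    - [[0,0.02,0.25],[0,0,0]]
    - [[0,0.03,0.25],[0,0,0]]
    - [[0,0.04,0.25],[0,0,0]]
    - [[0,0.05,0.25],[0,0,0]]
    - [[0,0.06,0.25],[0,0,0]]
    - [[0,0,0],[0,0,0]]

```text
time: 16.32
tool_pos: [584.5, 68.2, 84.6]
tcp_rot: [3.14, 0.0, 1.599]
contact_force: [-0.3, 0.4, -1.0]
grip_width: 20.1
finger_force: 30.0
```

```bash
python3 look.py
python3 - <<'E'
from h import *
fs=[]
for n in("scene","wrist"):
    f,C=shot(n)
    if n=="scene": a=proj([581,150,60],C).astype(int); f=f[a[0]-60:a[0]+60,a[1]-80:a[1]+80]
    fs.append(cv2.resize(f,(400,300),interpolation=cv2.INTER_CUBIC))
save("b2.png",np.hstack(fs))
E
```

```text
blade_tip scene []
lid_edge scene [([240.5, 373.9], 0.85), ([282.3, 405.2], 0.22)]
blade_tip top [([203.4, 259.8], 0.68)]
lid_edge top [([208.5, 259.6], 0.65), ([215.7, 436.5], 0.29)]
blade_tip wrist [([149.0, 325.5], 0.62)]
lid_edge wrist [([158.9, 329.8], 0.58)]
lid_edge scene+wrist [583.1 131.9 104.7]
```

View pics/b2.png

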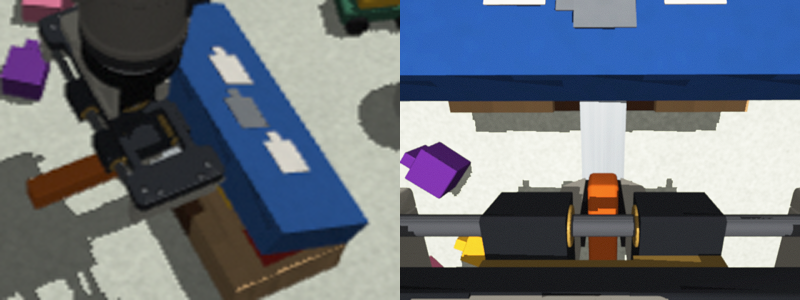

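The lid gapes about 5 cm with the blade under its rim, so I continue along the arc.

Call:
play_rows:
  rows:
    - [[0,0.3,0],[0,0,0]]
    - [[0,0.21,0.27],[0,0,0]]
    - [[0,0.21,0.27],[0,0,0]]
    - [[0,0.21,0.27],[0,0,0]]
    - [[0,0.29,0.21],[0,0,0]]
    - [[0,0.29,0.21],[0,0,0]]
    - [[0,0.29,0.21],[0,0,0]]
    - [[0,0,0],[0,0,0]]

```text
time: 18.08
tool_pos: [584.4, 123.1, 127.4]
tcp_rot: [3.14, -0.0, 1.6]
contact_force: [-0.4, 1.2, -4.2]
grip_width: 19.7
finger_force: 30.0
```

```bash
python3 look.py
```

```text
blade_tip scene []
lid_edge scene [([220.4, 395.0], 0.77)]
blade_tip top [([214.8, 217.6], 0.34)]
lid_edge top [([206.2, 229.6], 0.67)]
blade_tip wrist []
lid_edge wrist [([178.6, 320.7], 0.74)]
lid_edge scene+wrist [579.9 178.4 150.5]
```

Call:
play_rows:
  rows:
    - [[0,0.4,-0.02],[0,0,0]]
    - [[0,0.4,-0.02],[0,0,0]]
    - [[0,0.4,-0.02],[0,0,0]]
    - [[0,0.4,-0.05],[0,0,0]]
    - [[0,0.3,-0.05],[0,0,0]]
    - [[0,0.3,-0.05],[0,0,0]]
    - [[0,0.3,-0.1],[0,0,0]]
    - [[0,0.3,-0.15],[0,0,0]]
    - [[0,0.1,-0.05],[0,0,0]]
    - [[0,0,0],[0,0,0]]

```text
time: 19.98
tool_pos: [584.2, 208.0, 112.0]
tcp_rot: [3.141, 0.002, 1.599]
contact_force: [-1.8, -6.8, 2.9]
grip_width: 19.6
finger_force: 30.0
```

```bash
python3 look.py;  python3 - <<'E'
from h import *
fs=[]
for n in("scene","wrist"):
    f,C=shot(n)
    if n=="scene": a=proj([581,170,60],C).astype(int); f=f[a[0]-75:a[0]+75,a[1]-100:a[1]+100]
    fs.append(cv2.resize(f,(400,300),interpolation=cv2.INTER_CUBIC))
save("b3.png",np.hstack(fs))
E
```

```text
blade_tip scene []
lid_edge scene []
blade_tip top []
lid_edge top [([218.3, 244.7], 0.47)]
blade_tip wrist []
lid_edge wrist []
```

View pics/b3.png

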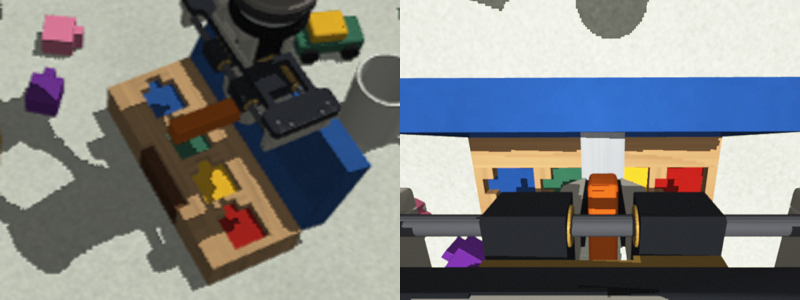

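The lid is back past vertical, showing pockets blue, green, yellow and red from left to right in the wrist view. I push a little further to reach the stop.

Call:
play_rows:
  rows:
    - [[0,0.15,-0.05],[0,0,0]]
    - [[0,0,0],[0,0,0]]

```text
time: 20.98
tool_pos: [584.3, 208.8, 110.7]
tcp_rot: [-3.141, 0.008, 1.598]
contact_force: [-3.0, -19.9, 5.7]
grip_width: 19.7
finger_force: 30.0
```

Call:
play_rows:
  rows:
    - [[0,0.12,-0.04],[0,0,0]]
    - [[0,0,0],[0,0,0]]

```text
time: 21.22
tool_pos: [584.3, 210.2, 109.5]
tcp_rot: [-3.14, 0.011, 1.598]
contact_force: [-3.1, -26.9, 7.1]
grip_width: 19.8
finger_force: 30.0
```

Call:
play_rows:
  rows:
    - [[0,-0.6,0.1],[0,0,0]]
    - [[0,-1,0.2],[0,0,0]]
    - [[0,-1,0],[0,0,0]]
    - [[-0.14,-1,0],[0,0,-0.9]]
    - [[-0.14,-1,0],[0,0,-0.9]]
    - [[-0.14,-1,0],[0,0,-0.9]]
    - [[-0.14,-1,0],[0,0,-0.9]]
    - [[-0.14,-1,0],[0,0,-0.9]]
    - [[-0.14,-1,0],[0,0,-0.9]]
    - [[-0.14,-1,0],[0,0,-0.9]]
    - [[-0.14,-1,0],[0,0,-0.9]]
    - [[-0.14,-1,0],[0,0,-0.9]]

```text
time: 22.72
tool_pos: [546.7, -131.3, 118.1]
tcp_rot: [3.141, -0.002, 0.463]
contact_force: [-0.2, 0.4, -1.0]
grip_width: 19.8
finger_force: 30.0
```

Call:
play_rows:
  rows:
    - [[-0.165,-1,0],[0,0,-0.45]]
    - [[-0.165,-1,0],[0,0,-0.45]]
    - [[-0.165,-1,0],[0,0,-0.45]]
    - [[-0.165,-1,0],[0,0,-0.45]]
    - [[-0.165,-1,0],[0,0,-0.45]]
    - [[-0.165,-1,0],[0,0,-0.45]]
    - [[-0.165,-1,0],[0,0,-0.45]]
    - [[-0.165,-0.95,0],[0,0,-0.45]]
    - [[0,0,0],[0,0,0]]

```text
time: 23.85
tool_pos: [506.6, -371.0, 117.8]
tcp_rot: [3.141, -0.001, -0.038]
contact_force: [-0.1, 0.6, -0.8]
grip_width: 20.0
finger_force: 30.0
```

Run:
```python
from h import *
np.set_printoptions(precision=2,suppress=True)
F={};V={}
for n in("scene","top","wrist"): F[n],V[n]=shot(n)
o=get_obs(); print(o["tool_pos"],o["tcp_rot"])
d=pinpoint("blade_tip","wrist"); print([(x["p"],onplane(x["at"],V["wrist"],o["tool_pos"][2]+13.6)-o["tool_pos"]) for x in d[:2]])
d=pinpoint("blade_tip","scene"); d2=pinpoint("blade_tip","wrist"); print(tri([(d[0]["at"],V["scene"]),(d2[0]["at"],V["wrist"])]) if d and d2 else d)
for c,p in dict(yellow=(450,-49),green=(453,-191),blue=(578,-220)).items(): print(c,*fitpiece(c,[(F["scene"],V["scene"],30)],p,False))
# open lid
g=F["scene"]; a=proj([581,200,60],V["scene"]).astype(int)
save("b4.png",cv2.resize(F["wrist"],(533,400)))
```

```text
[ 507.01 -368.3   117.86] [-3.14 -0.   -0.03]
[(0.79, array([67.28, -3.32, 13.6 ]))]
[ 573.9  -371.46  127.62]
yellow [448.54 -48.17   0.     1.17] 0.9157780868490187
green [ 452.2  -190.43    0.      1.48] 0.48470138275963515
blue [ 577.7  -219.24    0.      2.16] 0.8650587507730365
```

Call:
play_rows:
  rows:
    - [[0,0,-1],[0,0,0]]
    - [[0,0,-1],[0,0,0]]
    - [[0,0,-1],[0,0,0]]
    - [[0,0,-0.6],[0,0,0]]
    - [[0,0,-0.3],[0,0,0]]
    - [[0,0,-0.2],[0,0,0]]
    - [[0,0,0],[0,0,0]]

```text
time: 25.02
tool_pos: [506.9, -369.4, -4.7]
tcp_rot: [3.141, -0.0, -0.035]
contact_force: [-0.8, 0.3, -0.6]
grip_width: 19.8
finger_force: 30.0
```

Call:
play_rows:
  rows:
    - [[0,0,-0.05],[0,0,0]]
    - [[0,0,0],[0,0,0]]

```text
time: 25.28
tool_pos: [506.9, -369.5, -6.1]
tcp_rot: [3.141, -0.001, -0.035]
contact_force: [0.6, 0.5, -1.0]
grip_width: 19.5
finger_force: 30.0
```

Call:
play_rows:
  rows:
    - [[0,0,0],[0,0,0]]
    - [[0,0,0],[0,0,0]]
    - [[0,0,0],[0,0,0]]
    - [[0,0,0.6],[0,0,0]]
    - [[0,0,1],[0,0,0]]
    - [[-0.3,0.7,1],[0,0,0]]
    - [[-0.3,1,1],[0,0,0]]
    - [[-0.3,1,1],[0,0,0]]
    - [[-0.3,1,1],[0,0,0]]
    - [[-0.4,1,0.6],[0,0,0]]
    - [[-0.4,1,0],[0,0,0]]
    - [[0,0.6,0],[0,0,0]]
  hand: -0.13

```text
time: 26.78
tool_pos: [446.4, -179.2, 180.9]
tcp_rot: [3.141, -0.002, -0.035]
contact_force: [-0.7, -0.8, -0.6]
grip_width: 40.0
finger_force: 0.0
```

Call:
play_rows:
  rows:
    - [[0,0,0],[0,0,0]]
    - [[0,0,0],[0,0,0]]
  hand: 0.5

```text
time: 27.02
tool_pos: [447.2, -181.0, 179.5]
tcp_rot: [3.141, -0.0, -0.035]
contact_force: [-0.2, -0.6, 0.4]
grip_width: 55.2
finger_force: 0.0
```

```bash
sed -i 's/green=(55,95)/green=(60,95)/; s/(h\[...,2\]>25)/(h[...,2]>18)/; s/(h\[...,1\]>120)/(h[...,1]>(90 if col=="green" else 120))/' h.py
cat > pcs.py <<'E'
from h import *
import sys
np.set_printoptions(precision=2,suppress=True)
F={};V={}
for n in("wrist","scene","top"): F[n],V[n]=shot(n)
o=get_obs(); print(o["tool_pos"],o["tcp_rot"])
A=dict(yellow=(450,-49),green=(453,-191),blue=(578,-220))
for c in sys.argv[1:]:
    p=A[c]; a=proj([*p,15],V["wrist"]); print(c,"wrist px",a)
    w=(F["wrist"],V["wrist"],90)
    print("  wrist ",*fitpiece(c,[w],p,False)); print("  all",*fitpiece(c,[w]+[(F[n],V[n],30) for n in("scene","top")],p))
save("p1.png",F["wrist"])
E
python3 pcs.py yellow green blue
```

```text
[ 446.85 -181.03  179.12] [ 3.14  0.   -0.04]
yellow wrist px [214.99 176.39]
  wrist  [449.98 -49.27   0.     1.09] 0.9154444510420996
  all [449.73 -49.03  -0.81   1.15] 0.9192473035536443
green wrist px [206.17 335.67]
  wrist  [ 453.25 -192.4     0.      1.39] 0.8784447315869847
  all [ 450.93 -192.44   -8.15    1.38] 0.578727898961003
blue wrist px [ 49.69 368.18]
  wrist  [ 577.94 -220.11    0.      2.27] 0.9200193649627725
  all [ 578.4  -220.47   -1.73    2.24] 0.8589438636569854
```

View pics/p1.png

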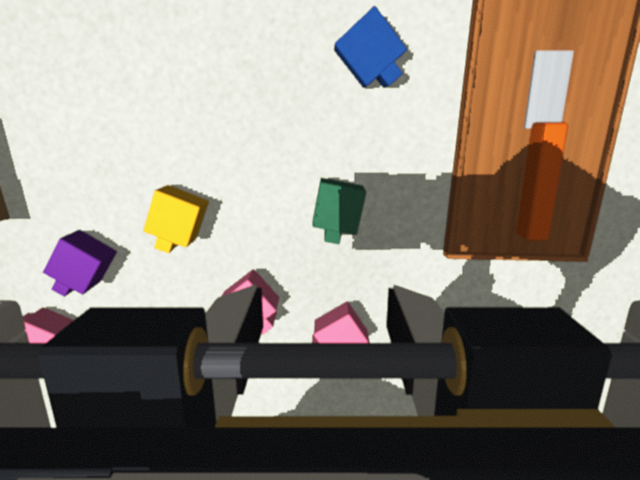

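The wrist view shows yellow (175,215), green (338,210) and blue (372,47), each saturated yellow, green or blue as described. The purple (78,262) and pink blocks are decoys. The blade is back flat in the tray. I'll look at the pockets next.

Call:
play_rows:
  rows:
    - [[0.28,1,0.1],[0,0,0]]
    - [[0.28,1,0.1],[0,0,0]]
    - [[0.28,1,0.1],[0,0,0]]
    - [[0.28,1,0.1],[0,0,0]]
    - [[0.28,1,0.1],[0,0,0]]
    - [[0.28,1,0.1],[0,0,0]]
    - [[0.28,1,0.1],[0,0,0]]
    - [[0.28,1,0.1],[0,0,0]]
    - [[0.28,1,0.1],[0,0,0]]
    - [[0.28,1,0.1],[0,0,0]]
    - [[0.28,1,0.1],[0,0,0]]
    - [[0,0,0],[0,0,0]]

```text
time: 28.68
tool_pos: [539.7, 151.0, 212.0]
tcp_rot: [-3.141, 0.0, -0.033]
contact_force: [-0.4, -0.4, -0.6]
grip_width: 68.6
finger_force: 0.0
```

Run:
```python
from h import *
np.set_printoptions(precision=1,suppress=True)
F={};V={}
for n in("wrist","scene","top"): F[n],V[n]=shot(n)
o=get_obs(); print(o["tool_pos"],o["tcp_rot"])
for c in "blue green yellow red".split():
    r={n:pinpoint("pocket_"+c,n) for n in V}
    print(c,[(n,round(r[n][0]["p"],2),onplane(r[n][0]["at"],V[n],33)[:2]) for n in r if r[n]], "tri",tri([(r[n][0]["at"],V[n]) for n in r if r[n]]) if sum(bool(x) for x in r.values())>1 else "")
for q in("lid_edge","lid_hinge"):
    r={n:pinpoint(q,n) for n in V}; print(q,[(n,r[n][0]["p"],r[n][0]["at"]) for n in r if r[n]],tri([(r[n][0]["at"],V[n]) for n in r if r[n]]))
# pocket floors by colour mask in wrist
for c,i in zip("blue green yellow red".split(),(93,31,-31,-93)):
    P=[582.06-.9996*i,173.3-.029*i,33]; a=proj(P,V["wrist"]); m=cmask(F["wrist"],c,a,45)
    if m.sum(): 
        q=cv2.minAreaRect(np.argwhere(m)[:,::-1].astype(np.float32)); print(c,"expect",np.array(P),a,m.sum(),q, onplane(q[0][::-1],V["wrist"],33))
save("k1.png",F["wrist"])
```

```text
[539.  148.9 212. ] [ 3.1  0.  -0. ]
blue [('wrist', 0.81, array([495.5, 167.2])), ('top', 0.9, array([489.8, 165.4]))] tri [490.9 167.6  19.6]
green [('wrist', 0.87, array([550.5, 172.1])), ('scene', 0.85, array([553.7, 178.4])), ('top', 0.75, array([551. , 172.2]))] tri [551.9 174.   33.7]
yellow [('wrist', 0.71, array([612.7, 173.4])), ('scene', 0.84, array([620.2, 166.5])), ('top', 0.52, array([588.8, 375. ]))] tri [604.3 227.7  73.7]
red [('wrist', 0.92, array([675.5, 176.1])), ('scene', 0.21, array([ 586.9, -361.5]))] tri [699.1 -68.8 458.4]
lid_edge [('wrist', 0.79, [195.1, 149.2]), ('scene', 0.78, [205.7, 428.2])] [582.1 249.2 168.9]
lid_hinge [('wrist', 0.87, [168.1, 236.2]), ('scene', 0.71, [238.2, 409.6])] [582.9 223.7  57.8]
blue expect [489.1 170.6  33. ] [261.1 306.2] 1854 ((307.7487487792969, 268.48223876953125), (49.516700744628906, 44.31566619873047), 85.91438293457031) [481.4 169.4  33. ]
green expect [551.1 172.4  33. ] [197.8 301. ] 2212 ((302.36505126953125, 204.5233154296875), (56.0184211730957, 46.278717041015625), 86.53176879882812) [544.7 171.5  33. ]
yellow expect [613.  174.2  33. ] [127.5 295.3] 3208 ((296.9427490234375, 134.09193420410156), (70.60313415527344, 54.27345275878906), 85.03025817871094) [607.5 173.1  33. ]
red expect [675. 176.  33.] [ 49.3 288.9] 3270 ((290.2106628417969, 54.94923400878906), (72.88572692871094, 52.722816467285156), 85.91438293457031) [670.7 175.2  33. ]
```

View pics/k1.png

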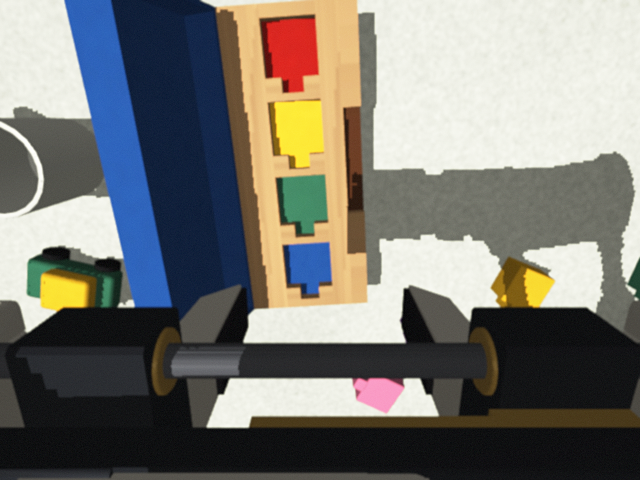

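Call:
play_rows:
  rows:
    - [[-0.386,-0.928,-0.17],[0,0,-0.088]]
    - [[-0.386,-0.928,-0.17],[0,0,-0.088]]
    - [[-0.386,-0.928,-0.17],[0,0,-0.088]]
    - [[-0.386,-0.928,-0.17],[0,0,-0.088]]
    - [[-0.386,-0.928,-0.17],[0,0,-0.088]]
    - [[-0.386,-0.928,-0.17],[0,0,-0.088]]
    - [[-0.386,-0.928,-0.17],[0,0,-0.088]]
    - [[-0.386,-0.928,-0.17],[0,0,-0.088]]
    - [[-0.386,-0.928,-0.17],[0,0,-0.088]]
    - [[-0.386,-0.928,-0.17],[0,0,-0.088]]
    - [[-0.386,-0.928,-0.17],[0,0,-0.088]]
    - [[-0.386,-0.928,-0.17],[0,0,-0.088]]
  hand: 0.4

```text
time: 31.22
tool_pos: [399.8, -185.2, 151.3]
tcp_rot: [3.141, -0.0, -0.183]
contact_force: [-0.0, -0.5, -0.4]
grip_width: 64.1
finger_force: 0.0
```

Call:
play_rows:
  rows:
    - [[0,0,0],[0,0,0]]
    - [[0,0,0],[0,0,0]]

```text
time: 31.48
tool_pos: [400.3, -183.9, 151.4]
tcp_rot: [-3.141, -0.0, -0.183]
contact_force: [0.5, -0.4, 0.3]
grip_width: 64.4
finger_force: 0.0
```

```bash
cat > pc.py <<'E'
from h import *
import sys
np.set_printoptions(precision=2,suppress=True)
c=sys.argv[1]; p=[float(v) for v in sys.argv[2:4]]
f,C=shot("wrist"); o=get_obs(); print(o["tool_pos"],o["tcp_rot"])
a=proj([*p,15],C); m=cmask(f,c,a,110); print(a,m.sum(), m[300:].sum())
x,s=fitpiece(c,[(f,C,110)],p,False); print(x,s)
k=cv2.erode(render(PIECE,x,C,1)*1,None); g=f.copy(); cs,_=cv2.findContours(render(PIECE,x,C,1),cv2.RETR_EXTERNAL,cv2.CHAIN_APPROX_NONE); cv2.drawContours(g,cs,-1,(255,0,255),1)
b=proj([x[0],x[1],15],C).astype(int); r0=max(b[0]-90,0); c0=min(max(b[1]-120,0),400); save("fit_%s.png"%c,cv2.resize(g[r0:r0+180,c0:c0+240],None,fx=3,fy=3))
psi=x[3]-np.pi/2; psi=(psi+np.pi/2)%np.pi-np.pi/2
d=x[:2]-o["tool_pos"][:2]; print("psi",psi,"move u",d/30,"turn u",np.degrees(psi-o["tcp_rot"][2])/8,"z to tip15:",(15-17.3-o["tool_pos"][2])/30)
E
python3 pc.py green 453 -192
```

```text
[ 400.46 -183.7   151.44] [-3.14 -0.   -0.18]
[154.59 322.65] 2960 0
[ 453.15 -193.33    0.      1.33] 0.8990129081245254
psi -0.2412815552026335 move u [ 1.76 -0.32] turn u -0.42602017168762263 z to tip15: -5.124605141538468
```

View pics/fit_green.png

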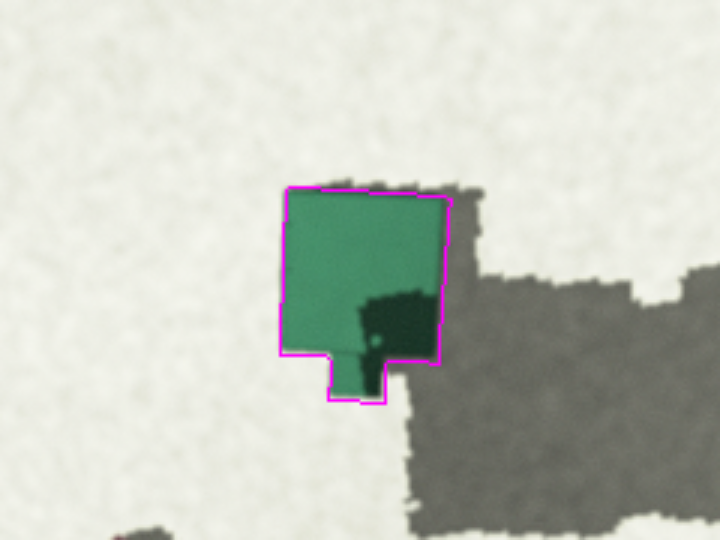

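The overlay matches the green block's outline closely, so I grasp it.

Call:
play_rows:
  rows:
    - [[0.88,-0.16,-0.5],[0,0,-0.22]]
    - [[0.88,-0.16,-0.5],[0,0,-0.21]]
    - [[0,0,-1],[0,0,0]]
    - [[0,0,-1],[0,0,0]]
    - [[0,0,-1],[0,0,0]]
    - [[0,0,-0.7],[0,0,0]]
    - [[0,0,-0.36],[0,0,0]]
    - [[0,0,0],[0,0,0]]
    - [[0,0,0],[0,0,0]]

```text
time: 32.65
tool_pos: [453.6, -194.0, 0.2]
tcp_rot: [3.141, -0.001, -0.242]
contact_force: [0.1, 0.0, -0.4]
grip_width: 64.2
finger_force: 0.0
```

Call:
play_rows:
  rows:
    - [[0,0,0],[0,0,0]]
    - [[0,0,0],[0,0,0]]
    - [[0,0,0],[0,0,0]]
    - [[0,0,0],[0,0,0]]
    - [[0,0,0],[0,0,0]]
  hand: -1

```text
time: 33.28
tool_pos: [453.0, -194.0, -0.3]
tcp_rot: [3.141, -0.0, -0.243]
contact_force: [-1.5, -0.6, 5.1]
grip_width: 39.8
finger_force: 30.0
```

Call:
play_rows:
  rows:
    - [[0,0,0.5],[0,0,0]]
    - [[0,0,1],[0,0,0]]
    - [[0.3,1,0.2],[0,0,0.196]]
    - [[0.3,1,0.2],[0,0,0.196]]
    - [[0.3,1,0.2],[0,0,0.196]]
    - [[0.3,1,0.2],[0,0,0.196]]
    - [[0.3,1,0.2],[0,0,0.196]]
    - [[0.3,1,0.2],[0,0,0.196]]
    - [[0.3,1,0.2],[0,0,0.196]]
    - [[0.3,1,0.2],[0,0,0.196]]
    - [[0.3,1,0.2],[0,0,0.196]]
    - [[0.3,1,0.2],[0,0,0.196]]

```text
time: 34.78
tool_pos: [543.0, 107.1, 105.4]
tcp_rot: [3.142, -0.0, 0.032]
contact_force: [0.5, -1.1, -0.2]
grip_width: 39.7
finger_force: 30.0
```

Call:
play_rows:
  rows:
    - [[0.09,0.73,0],[0.5,0,0]]
    - [[0.09,0.73,0],[0.5,0,0]]
    - [[0.09,0.74,0],[0.5,0,0]]
    - [[0,0,0],[0,0,0]]
    - [[0,0,0],[0,0,0]]

```text
time: 35.4
tool_pos: [550.9, 171.6, 104.8]
tcp_rot: [-2.934, -0.007, 0.031]
contact_force: [-0.2, -0.3, -1.0]
grip_width: 39.3
finger_force: 30.0
```

```bash
cat > at.py <<'E'
from h import *
import sys
np.set_printoptions(precision=2,suppress=True)
# report pose of TCP and delta to pocket
POC=dict(blue=(489.1,169.6),green=(551.1,171.3),yellow=(613.0,173.1))
o=get_obs(); t=np.array(POC[sys.argv[1]])+[0,1.2]; p=o["tool_pos"]
M=R.from_euler("xyz",o["tcp_rot"]).as_matrix(); W=R.from_euler("z",.031)*R.from_rotvec([np.radians(12),0,0])
want=R.from_euler("z",.031).as_matrix()@R.from_rotvec([np.radians(12),0,0]).as_matrix()@np.diag([1,-1,-1.])
print(p,o["tcp_rot"],"delta mm",t-p[:2],"rotvec u",np.degrees(R.from_matrix(want@M.T).as_rotvec())/8,o["grip_width"])
E
python3 at.py green
```

```text
[550.94 171.58 104.78] [-2.93 -0.01  0.03] delta mm [0.16 0.92] rotvec u [0.01 0.05 0.  ] 39.2889290372075
```

Call:
play_rows:
  rows:
    - [[0,0.03,-0.7],[0,0.05,0]]
    - [[0,0,-0.7],[0,0,0]]
    - [[0,0,-0.4],[0,0,0]]
    - [[0,0,0],[0,0,0]]
    - [[0,0,0],[0,0,0]]

```text
time: 36.02
tool_pos: [551.4, 173.0, 50.8]
tcp_rot: [-2.932, -0.0, 0.03]
contact_force: [0.6, 0.6, 0.3]
grip_width: 39.6
finger_force: 30.0
```

Call:
play_rows:
  rows:
    - [[0,0,-0.15],[0,0,0]]
    - [[0,0,-0.15],[0,0,0]]
    - [[0,0,0],[0,0,0]]

```text
time: 36.4
tool_pos: [550.7, 173.0, 41.1]
tcp_rot: [-2.932, 0.001, 0.031]
contact_force: [0.1, -0.6, -0.9]
grip_width: 39.7
finger_force: 30.0
```

Call:
play_rows:
  rows:
    - [[0,0,-0.1],[0,0,0]]
    - [[0,0,0],[0,0,0]]

```text
time: 36.65
tool_pos: [550.9, 173.0, 38.2]
tcp_rot: [-2.932, 0.001, 0.03]
contact_force: [0.0, -0.7, -0.2]
grip_width: 39.8
finger_force: 30.0
```

Call:
play_rows:
  rows:
    - [[0,0,0],[0,0,0]]
    - [[0,0,0],[0,0,0]]
    - [[0,0,0],[0,0,0]]
    - [[0,0,0.1],[0,0,0]]
    - [[0,-0.1,0.5],[0,0,0]]
    - [[0,-0.2,1],[0,0,0]]
    - [[0,-0.3,1],[0,0,0]]
    - [[-0.5,-0.4,1],[-0.5,0,0]]
    - [[-1,-0.3,0],[-0.5,0,0]]
    - [[-1,0,0],[-0.5,0,0]]
    - [[0,0,0],[0,0,0]]
  hand: 0.1

```text
time: 38.02
tool_pos: [474.6, 134.7, 147.8]
tcp_rot: [3.141, 0.006, 0.031]
contact_force: [-0.1, -0.2, -0.1]
grip_width: 50.4
finger_force: 0.0
```

```bash
cat > seat.py <<'E'
from h import *
import sys
np.set_printoptions(precision=2,suppress=True)
c=sys.argv[1]; POC=dict(blue=(489.1,169.6),green=(551.1,171.3),yellow=(613.0,173.1)); p=POC[c]
for n,rad in(("wrist",90),("scene",30)):
    f,C=shot(n); v=[(cmask(f,c,proj([*p,50],C),rad),C)]; print(n,v[0][0].sum(),"zfree",*fit(PIECE,v,[*p,33,1.6]),"z33",*fit(PIECE,v,[*p,33,1.6],False))
o=get_obs(); print(o["tool_pos"],o["tcp_rot"])
E
python3 seat.py green
```

```text
wrist 4778 zfree [551.11 171.2   33.27   1.6 ] 0.9565390238272333 z33 [551.09 171.29  33.     1.6 ] 0.9558587788706926
scene 357 zfree [549.22 173.7   32.63   1.46] 0.7765827093260722 z33 [547.47 174.26  33.     1.47] 0.7757212847033206
[476.73 134.18 147.53] [-3.14  0.    0.03]
```

Green is seated flat: z 33.3, yaw 1.60, on the pocket centre. Yellow next.

Call:
play_rows:
  rows:
    - [[-0.38,-0.85,0],[0,0,-0.49]]
    - [[-0.38,-0.85,0],[0,0,-0.49]]
    - [[-0.38,-0.85,0],[0,0,-0.49]]
    - [[-0.38,-0.85,0],[0,0,-0.49]]
    - [[-0.38,-0.85,0],[0,0,-0.49]]
    - [[-0.38,-0.85,0],[0,0,-0.49]]
    - [[-0.38,-0.85,0],[0,0,-0.49]]
    - [[0,0,0],[0,0,0]]
    - [[0,0,0],[0,0,0]]
  hand: 0.4

```text
time: 39.25
tool_pos: [397.0, -44.6, 146.6]
tcp_rot: [-3.141, 0.006, -0.449]
contact_force: [0.2, 0.3, -0.1]
grip_width: 64.2
finger_force: 0.0
```

```bash
python3 pc.py yellow 450 -49
```

```text
[396.89 -44.29 146.57] [-3.14  0.01 -0.45]
[158.75 300.07] 3224 0
[449.53 -49.07   0.     1.15] 0.9441902181871431
psi -0.423151340286402 move u [ 1.75 -0.16] turn u 0.18150445811077284 z to tip15: -4.962309544832623
```

Call:
play_rows:
  rows:
    - [[0.88,-0.08,-0.5],[0,-0.05,0.09]]
    - [[0.87,-0.08,-0.5],[0,0,0.09]]
    - [[0,0,-1],[0,0,0]]
    - [[0,0,-1],[0,0,0]]
    - [[0,0,-1],[0,0,0]]
    - [[0,0,-0.6],[0,0,0]]
    - [[0,0,-0.3],[0,0,0]]
    - [[0,0,0],[0,0,0]]
    - [[0,0,0],[0,0,0]]

```text
time: 40.42
tool_pos: [449.4, -49.3, 0.1]
tcp_rot: [-3.138, -0.001, -0.424]
contact_force: [0.1, -0.3, -0.2]
grip_width: 64.7
finger_force: 0.0
```

Call:
play_rows:
  rows:
    - [[0,0,0],[0,0,0]]
    - [[0,0,0],[0,0,0]]
    - [[0,0,0],[0,0,0]]
    - [[0,0,0],[0,0,0]]
    - [[0,0,0],[0,0,0]]
  hand: -1

```text
time: 41.05
tool_pos: [448.9, -49.4, -0.3]
tcp_rot: [-3.138, 0.0, -0.424]
contact_force: [-1.6, -0.2, 5.2]
grip_width: 40.1
finger_force: 30.0
```

Call:
play_rows:
  rows:
    - [[0,0,0.5],[0,0,0]]
    - [[0,0,1],[0,0,0]]
    - [[0.68,0.93,0.4],[0,0,0.408]]
    - [[0.68,0.93,0.4],[0,0,0.408]]
    - [[0.68,0.93,0.4],[0,0,0.408]]
    - [[0.68,0.93,0.4],[0,0,0.408]]
    - [[0.68,0.93,0.2],[0,0,0.408]]
    - [[0.68,0.93,0.2],[0,0,0.408]]
    - [[0.68,0.93,0],[0,0,0.408]]
    - [[0.68,0.93,0],[0,0,0.408]]
    - [[0,0,0],[0,0,0]]

```text
time: 42.42
tool_pos: [612.3, 175.7, 103.5]
tcp_rot: [-3.138, 0.001, 0.034]
contact_force: [0.3, -0.4, -0.5]
grip_width: 39.8
finger_force: 30.0
```

Call:
play_rows:
  rows:
    - [[0,0,0],[0.5,0,0]]
    - [[0,0,0],[0.5,0,0]]
    - [[0,0,0],[0.5,0,0]]
    - [[0,0,0],[0,0,0]]
    - [[0,0,0],[0,0,0]]

```text
time: 43.05
tool_pos: [611.6, 173.6, 104.4]
tcp_rot: [-2.93, -0.006, 0.031]
contact_force: [0.5, 0.1, -0.6]
grip_width: 39.8
finger_force: 30.0
```

```bash
python3 at.py yellow
```

```text
[611.62 173.55 104.36] [-2.93 -0.01  0.03] delta mm [1.38 0.75] rotvec u [-0.01  0.04  0.  ] 39.84670230120783
```

Call:
play_rows:
  rows:
    - [[0.035,0.03,-0.7],[0,0.04,0]]
    - [[0,0,-0.7],[0,0,0]]
    - [[0,0,-0.4],[0,0,0]]
    - [[0,0,0],[0,0,0]]
    - [[0,0,-0.2],[0,0,0]]
    - [[0,0,-0.1],[0,0,0]]
    - [[0,0,0],[0,0,0]]

```text
time: 43.92
tool_pos: [613.0, 174.8, 41.5]
tcp_rot: [-2.929, -0.001, 0.031]
contact_force: [0.3, -0.7, -0.2]
grip_width: 39.6
finger_force: 30.0
```

Call:
play_rows:
  rows:
    - [[0,0,-0.1],[0,0,0]]
    - [[0,0,0],[0,0,0]]

```text
time: 44.18
tool_pos: [612.9, 174.7, 38.3]
tcp_rot: [-2.929, -0.0, 0.031]
contact_force: [0.4, 0.2, -1.2]
grip_width: 39.6
finger_force: 30.0
```

Call:
play_rows:
  rows:
    - [[0,0,0],[0,0,0]]
    - [[0,0,0],[0,0,0]]
    - [[0,0,0],[0,0,0]]
    - [[0,0,0.1],[0,0,0]]
    - [[0,-0.1,0.5],[0,0,0]]
    - [[0,-0.2,1],[0,0,0]]
    - [[0,-0.3,1],[0,0,0]]
    - [[-0.5,-0.4,1],[-0.5,0,0]]
    - [[-1,-0.3,0],[-0.5,0,0]]
    - [[-1,0,0],[-0.5,-0.04,0]]
    - [[0,0,0],[0,0,0]]
  hand: 0.1

```text
time: 45.55
tool_pos: [536.6, 136.7, 148.0]
tcp_rot: [-3.139, -0.001, 0.033]
contact_force: [1.0, 0.4, -0.2]
grip_width: 50.5
finger_force: 0.0
```

```bash
python3 seat.py yellow; python3 seat.py green
```

```text
wrist 5356 zfree [613.42 171.76  45.58   1.6 ] 0.9253698992687573 z33 [613.83 174.4   33.     1.6 ] 0.8872625059774432
scene 502 zfree [612.41 175.54  35.4    1.59] 0.9324455205811139 z33 [611.18 176.38  33.     1.59] 0.9322815533980583
[538.7  135.96 147.66] [-3.14 -0.    0.03]
wrist 3972 zfree [549.51 172.26  27.77   1.6 ] 0.9243813497006168 z33 [550.57 171.28  33.     1.6 ] 0.9185000366918618
scene 359 zfree [544.11 178.26  24.36   1.6 ] 0.7855579868708972 z33 [548.21 174.22  33.     1.46] 0.7810159335421489
[538.97 135.48 146.9 ] [-3.14 -0.    0.03]
```

Run:
```python
from h import *
np.set_printoptions(precision=2,suppress=True)
f,C=shot("wrist"); h=cv2.cvtColor(f,cv2.COLOR_RGB2HSV); a=proj([613,173,63],C).astype(int); print(a,h[a[0],a[1]])
fs=f[max(a[0]-80,0):a[0]+80,a[1]-100:a[1]+100]
for s in(150,180,200,215):
    h2=h.astype(int); m=((h2[...,0]>=17)&(h2[...,0]<=32)&(h2[...,1]>s)).astype(np.uint8); w=np.zeros_like(m); cv2.circle(w,(int(a[1]),int(a[0])),75,1,-1); m*=w
    m=cv2.morphologyEx(m,cv2.MORPH_CLOSE,np.ones((5,5),np.uint8)); print(s,m.sum(),"z",*fit(PIECE,[(m,C)],[613,173,33,1.6]),"33",fit(PIECE,[(m,C)],[613,173,33,1.6],False))
save("y1.png",cv2.resize(fs,None,fx=3.5,fy=3.5,interpolation=cv2.INTER_CUBIC))
```

```text
[127 269] [ 27 203 253]
150 5137 z [613.04 171.18  45.89   1.61] 0.9388394946186243 33 (array([613.59, 173.33,  33.  ,   1.6 ]), np.float64(0.9261780041079741))
180 4969 z [613.46 172.49  37.62   1.6 ] 0.9511625608460379 33 (array([613.64, 173.35,  33.  ,   1.6 ]), np.float64(0.9443520867967451))
200 4655 z [613.21 172.77  33.88   1.61] 0.9291579270476288 33 (array([613.28, 172.82,  33.  ,   1.61]), np.float64(0.9286163320289949))
215 532 z [ 592.68  182.4  -156.5     1.6 ] 0.17598985486825414 33 (array([614.23, 157.4 ,  33.  ,   1.43]), np.float64(0.1163764118187931))
```

View pics/y1.png

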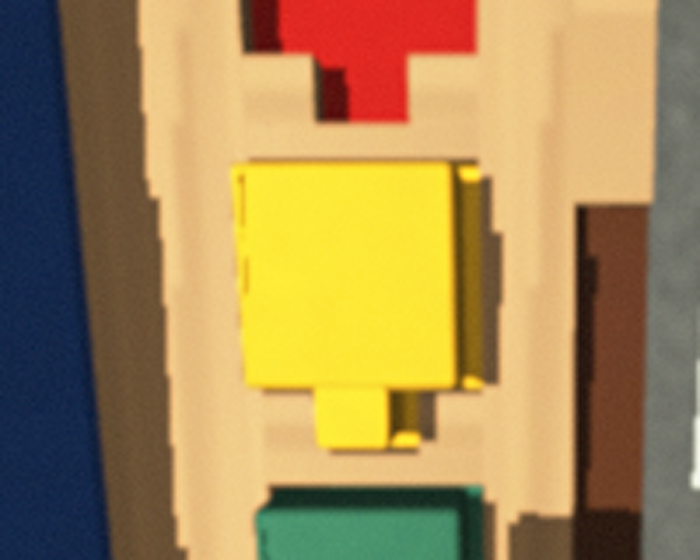

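The picture shows yellow sitting in its pocket with the tab in the notch, flat and square. A thin strip of yellow floor is visible at the front, around (470,280). Blue next.

Call:
play_rows:
  rows:
    - [[0,-1,0],[0,0,0.39]]
    - [[0,-1,0],[0,0,0.39]]
    - [[0,-1,0],[0,0,0.39]]
    - [[0,-1,0],[0,0,0.39]]
    - [[0,-1,0],[0,0,0.39]]
    - [[0,-1,0],[0,0,0.39]]
    - [[0,-1,0],[0,0,0.39]]
    - [[0,-1,0],[0,0,0.39]]
    - [[0,-1,0],[0,0,0.39]]
    - [[0,-1,0],[0,0,0.39]]
    - [[0,-1,0],[0,0,0.39]]
    - [[0,-1,0],[0,0,0.39]]
  hand: 0.4

```text
time: 47.3
tool_pos: [538.1, -226.0, 146.2]
tcp_rot: [-3.138, 0.0, 0.685]
contact_force: [-0.0, -0.1, 0.0]
grip_width: 64.5
finger_force: 0.0
```

Call:
play_rows:
  rows:
    - [[-0.1,-0.9,0],[0,0,0]]
    - [[0,0,0],[0,0,0]]
    - [[0,0,0],[0,0,0]]

```text
time: 47.68
tool_pos: [535.0, -251.0, 146.1]
tcp_rot: [-3.138, 0.0, 0.684]
contact_force: [-1.0, 0.3, 0.5]
grip_width: 64.3
finger_force: 0.0
```

```bash
python3 pc.py blue 578 -220
```

```text
[ 535.04 -250.64  146.24] [-3.14  0.    0.68]
[155.85 329.46] 3253 0
[ 564.45 -195.22    0.     -0.23] 0.7820792853882768
psi 1.341182369162433 move u [0.98 1.85] turn u 4.7043899113221235 z to tip15: -4.9514142305305455
```

Run:
```python
from h import *
np.set_printoptions(precision=2,suppress=True)
f,C=shot("wrist"); m=cmask(f,"blue",proj([570,-205,15],C),160); mm=cv2.moments(m,True); px=[mm["m01"]/mm["m00"],mm["m10"]/mm["m00"]]; p=onplane(px,C,18); print(m.sum(),px,p)
V=[(m,C)]
for n in("top","scene"):
    g,D=shot(n); k=cmask(g,"blue",proj(p,D),30); q=cv2.moments(k,True); print(n,k.sum(),onplane([q["m01"]/q["m00"],q["m10"]/q["m00"]],D,18)); V.append((k,D))
for y in np.arange(0,6.28,.524):
    r=fit(PIECE,V[:1],[p[0],p[1],0,y],False); 
    if r[1]>.85: print(r)
```

```text
3223 [145.6754576481539, 289.68383493639465] [ 565.11 -191.38   18.  ]
top 468 [ 565.11 -192.5    18.  ]
scene 428 [ 566.92 -190.47   18.  ]
(array([ 567.19, -191.09,    0.  ,    2.25]), np.float64(0.9169675732403636))
(array([ 567.01, -191.02,    0.  ,    2.25]), np.float64(0.9176692532213284))
(array([ 567.13, -190.92,    0.  ,    2.25]), np.float64(0.9175578767549869))
```

Blue was knocked aside. It is now at (567.1, −191.0), yaw 2.25, and all three cameras agree.

Call:
play_rows:
  rows:
    - [[0.54,1,-0.5],[0,0,0]]
    - [[0.53,0.99,-0.5],[0,0,0]]
    - [[0,0,-1],[0,0,0]]
    - [[0,0,-1],[0,0,0]]
    - [[0,0,-1],[0,0,0]]
    - [[0,0,-0.6],[0,0,0]]
    - [[0,0,-0.28],[0,0,0]]
    - [[0,0,0],[0,0,0]]
    - [[0,0,0],[0,0,0]]

```text
time: 49.0
tool_pos: [567.8, -191.8, 1.1]
tcp_rot: [-3.14, -0.0, 0.684]
contact_force: [-0.1, 0.1, 0.6]
grip_width: 64.1
finger_force: 0.0
```

Call:
play_rows:
  rows:
    - [[0,0,0],[0,0,0]]
    - [[0,0,0],[0,0,0]]
    - [[0,0,0],[0,0,0]]
    - [[0,0,0],[0,0,0]]
    - [[0,0,0],[0,0,0]]
  hand: -1

```text
time: 49.62
tool_pos: [567.2, -191.6, 0.3]
tcp_rot: [-3.139, 0.0, 0.684]
contact_force: [-1.4, 0.3, 3.0]
grip_width: 39.5
finger_force: 30.0
```

Call:
play_rows:
  rows:
    - [[0,0,0.5],[0,0,0]]
    - [[0,0,1],[0,0,0]]
    - [[-0.23,1,0.2],[0,0,-0.468]]
    - [[-0.23,1,0.2],[0,0,-0.468]]
    - [[-0.23,1,0.2],[0,0,-0.468]]
    - [[-0.23,1,0.2],[0,0,-0.468]]
    - [[-0.23,1,0.2],[0,0,-0.468]]
    - [[-0.23,1,0.2],[0,0,-0.468]]
    - [[-0.23,1,0.2],[0,0,-0.468]]
    - [[-0.23,1,0.2],[0,0,-0.468]]
    - [[-0.23,1,0.2],[0,0,-0.468]]
    - [[-0.23,1,0.2],[0,0,-0.468]]

```text
time: 51.12
tool_pos: [497.9, 109.5, 106.1]
tcp_rot: [-3.138, -0.001, 0.029]
contact_force: [-0.9, 0.4, -0.2]
grip_width: 39.8
finger_force: 30.0
```

Call:
play_rows:
  rows:
    - [[-0.1,0.69,0],[0.5,0,0]]
    - [[-0.1,0.69,0],[0.5,0,0]]
    - [[-0.1,0.69,0],[0.5,0,0]]
    - [[0,0,0],[0,0,0]]
    - [[0,0,0],[0,0,0]]

```text
time: 51.75
tool_pos: [489.4, 170.1, 105.5]
tcp_rot: [-2.931, -0.007, 0.03]
contact_force: [0.3, 0.1, -0.3]
grip_width: 39.4
finger_force: 30.0
```

```bash
python3 at.py blue
```

```text
[489.36 170.11 105.46] [-2.93 -0.01  0.03] delta mm [-0.26  0.69] rotvec u [-0.01  0.05  0.01] 39.35997803796266
```

Call:
play_rows:
  rows:
    - [[-0.02,0.025,-0.7],[0,0.05,0]]
    - [[0,0,-0.7],[0,0,0]]
    - [[0,0,-0.4],[0,0,0]]
    - [[0,0,0],[0,0,0]]
    - [[0,0,-0.2],[0,0,0]]
    - [[0,0,-0.1],[0,0,0]]
    - [[0,0,0],[0,0,0]]

```text
time: 52.62
tool_pos: [488.6, 171.2, 42.1]
tcp_rot: [-2.929, 0.001, 0.03]
contact_force: [0.1, -1.0, -1.1]
grip_width: 39.8
finger_force: 30.0
```

Call:
play_rows:
  rows:
    - [[0,0,-0.11],[0,0,0]]
    - [[0,0,0],[0,0,0]]

```text
time: 52.88
tool_pos: [488.5, 171.2, 38.6]
tcp_rot: [-2.929, 0.001, 0.03]
contact_force: [0.5, -1.8, -1.5]
grip_width: 39.7
finger_force: 30.0
```

Call:
play_rows:
  rows:
    - [[0,0,0],[0,0,0]]
    - [[0,0,0],[0,0,0]]
    - [[0,0,0],[0,0,0]]
    - [[0,0,0.1],[0,0,0]]
    - [[0,-0.1,0.5],[0,0,0]]
    - [[0,-0.2,1],[0,0,0]]
    - [[0,-0.3,1],[0,0,0]]
    - [[-0.5,-0.4,1],[-0.5,0,0]]
    - [[-1,-0.3,0],[-0.5,0,0]]
    - [[-1,0,0.5],[-0.5,-0.05,0]]
    - [[0,0,0.5],[0,0,0]]
    - [[0,0,0],[0,0,0]]
  hand: 0.1

```text
time: 54.38
tool_pos: [414.3, 132.5, 178.6]
tcp_rot: [-3.138, -0.004, 0.03]
contact_force: [0.4, -0.1, -0.6]
grip_width: 50.8
finger_force: 0.0
```

```bash
python3 seat.py blue; python3 seat.py green
python3 - <<'E'
from h import *
np.set_printoptions(precision=2,suppress=True)
f,C=shot("wrist"); h2=cv2.cvtColor(f,cv2.COLOR_RGB2HSV).astype(int); a=proj([613,173,63],C)
m=((h2[...,0]>=17)&(h2[...,0]<=32)&(h2[...,1]>185)).astype(np.uint8); w=np.zeros_like(m); cv2.circle(w,(int(a[1]),int(a[0])),60,1,-1); m=cv2.morphologyEx(m*w,cv2.MORPH_CLOSE,np.ones((5,5),np.uint8))
print("yellow",a,m.sum(),*fit(PIECE,[(m,C)],[613,173,33,1.6]))
E
```

```text
wrist 3841 zfree [489.19 169.08  35.34   1.6 ] 0.9537387581668024 z33 [489.3  169.44  33.     1.6 ] 0.952825181348817
scene 345 zfree [486.95 171.23  35.77   1.49] 0.7871611982881598 z33 [484.56 172.95  33.     1.44] 0.7931631328429252
[413.64 132.15 177.  ] [-3.14 -0.    0.03]
wrist 4545 zfree [550.8  170.02  40.62   1.6 ] 0.9749372413325191 z33 [551.45 171.02  33.     1.59] 0.9638854805725972
scene 362 zfree [481.78 220.89 -92.45   1.59] 0.9164744645799011 z33 [546.78 174.79  33.     1.51] 0.7847551878475518
[413.36 132.04 176.32] [-3.14  0.    0.03]
yellow [-87.96 267.75] 0 [613.  173.   33.    1.6] 0.0
```

Call:
play_rows:
  rows:
    - [[0.21,0.105,0],[0,0,0.937]]
    - [[0.21,0.105,0],[0,0,0.937]]
    - [[0.21,0.105,0],[0,0,0.937]]
    - [[0.21,0.105,0],[0,0,0.937]]
    - [[0.21,0.105,0],[0,0,0.937]]
    - [[0.21,0.105,0],[0,0,0.937]]
    - [[0.21,0.105,0],[0,0,0.937]]
    - [[0.21,0.105,0],[0,0,0.937]]
    - [[0.21,0.105,0],[0,0,0.937]]
    - [[0.21,0.105,0],[0,0,0.937]]
    - [[0.21,0.105,0],[0,0,0.937]]
    - [[0.21,0.105,0],[0,0,0.937]]
  hand: -1

```text
time: 56.12
tool_pos: [489.2, 169.9, 175.9]
tcp_rot: [-3.137, 0.0, 1.603]
contact_force: [-0.1, 0.4, -0.7]
grip_width: 0.2
finger_force: 0.0
```

Call:
play_rows:
  rows:
    - [[0,0,-1],[0,0,0]]
    - [[0,0,-1],[0,0,0]]
    - [[0,0,-1],[0,0,0]]
    - [[0,0,-0.9],[0,0,0]]
    - [[0,0,0],[0,0,0]]
    - [[0,0,0],[0,0,0]]

```text
time: 56.88
tool_pos: [489.6, 170.1, 60.3]
tcp_rot: [-3.139, 0.0, 1.599]
contact_force: [0.3, -0.8, 0.6]
grip_width: 0.5
finger_force: 0.0
```

Call:
play_rows:
  rows:
    - [[0,0,-0.3],[0,0,0]]
    - [[0,0,-0.12],[0,0,0]]
    - [[0,0,0],[0,0,0]]

```text
time: 57.25
tool_pos: [488.9, 170.1, 47.0]
tcp_rot: [-3.138, 0.0, 1.6]
contact_force: [-0.3, 0.4, 0.3]
grip_width: 0.8
finger_force: 0.0
```

Call:
play_rows:
  rows:
    - [[0,0,-0.1],[0,0,0]]
    - [[0,0,0],[0,0,0]]

```text
time: 57.5
tool_pos: [489.5, 170.2, 45.6]
tcp_rot: [-3.14, 0.0, 1.6]
contact_force: [-4.9, -0.5, 11.3]
grip_width: 0.4
finger_force: 6.1
```

Blue's top is at 63 mm, so it is fully home. I check green and yellow the same way.

Call:
play_rows:
  rows:
    - [[0,0,0.5],[0,0,0]]
    - [[0.7,0.02,0],[0,0,0]]
    - [[0.7,0.02,0],[0,0,0]]
    - [[0.66,0.02,0],[0,0,0]]
    - [[0,0,-0.3],[0,0,0]]
    - [[0,0,-0.12],[0,0,0]]
    - [[0,0,0],[0,0,0]]
    - [[0,0,-0.08],[0,0,0]]
    - [[0,0,0],[0,0,0]]

```text
time: 58.62
tool_pos: [550.2, 172.0, 45.6]
tcp_rot: [-3.138, 0.0, 1.6]
contact_force: [-5.2, -0.4, 12.7]
grip_width: 0.4
finger_force: 6.0
```

Call:
play_rows:
  rows:
    - [[0,0,0.5],[0,0,0]]
    - [[0.7,0.02,0],[0,0,0]]
    - [[0.7,0.02,0],[0,0,0]]
    - [[0.66,0.02,0],[0,0,0]]
    - [[0,0,-0.3],[0,0,0]]
    - [[0,0,-0.12],[0,0,0]]
    - [[0,0,0],[0,0,0]]
    - [[0,0,-0.08],[0,0,0]]
    - [[0,0,0],[0,0,0]]

```text
time: 59.75
tool_pos: [612.0, 173.9, 45.6]
tcp_rot: [-3.138, 0.0, 1.6]
contact_force: [-4.9, -0.9, 9.2]
grip_width: 0.3
finger_force: 5.1
```

All three blocks are at full depth. I go behind the lid to swing it shut.

Call:
play_rows:
  rows:
    - [[0,0,1],[0,0,0]]
    - [[0,0,1],[0,0,0]]
    - [[-0.4,0,1],[0,0,0]]
    - [[-0.4,0,1],[0,0,0]]
    - [[-0.37,0.2,0.1],[0,0,0]]
    - [[0,1,0],[0,0,0]]
    - [[0,1,0],[0,0,0]]
    - [[0,1,0],[0,0,0]]
    - [[0,1,0],[0,0,0]]
    - [[0,0.8,0],[0,0,0]]
    - [[0,0.2,0],[0,0,0]]
    - [[0,0,0],[0,0,0]]

```text
time: 61.25
tool_pos: [577.0, 329.5, 166.2]
tcp_rot: [-3.137, 0.001, 1.6]
contact_force: [-0.5, 0.0, 0.1]
grip_width: 0.5
finger_force: 0.0
```

Call:
play_rows:
  rows:
    - [[0,0,-0.6],[0,0,0]]
    - [[0,0,-0.6],[0,0,0]]
    - [[0,0,-0.6],[0,0,0]]
    - [[0,0,0],[0,0,0]]

```text
time: 61.75
tool_pos: [576.8, 328.1, 111.5]
tcp_rot: [-3.135, 0.002, 1.598]
contact_force: [0.8, 0.9, -0.3]
grip_width: 0.5
finger_force: 0.0
```

Call:
play_rows:
  rows:
    - [[0,-0.4,0.03],[0,0,0]]
    - [[0,-0.4,0.03],[0,0,0]]
    - [[0,-0.4,0.03],[0,0,0]]
    - [[0,-0.4,0.03],[0,0,0]]
    - [[0,-0.4,0.03],[0,0,0]]
    - [[0,-0.4,0.03],[0,0,0]]
    - [[0,-0.4,0.03],[0,0,0]]
    - [[0,-0.3,-0.02],[0,0,0]]
    - [[0,-0.3,-0.02],[0,0,0]]
    - [[0,-0.3,-0.02],[0,0,0]]
    - [[0,0,0],[0,0,0]]

```text
time: 63.12
tool_pos: [577.2, 217.7, 117.1]
tcp_rot: [-3.137, 0.001, 1.599]
contact_force: [0.5, 0.3, 0.2]
grip_width: 0.7
finger_force: 0.0
```

```bash
python3 look.py
```

```text
blade_tip scene [([340.1, 160.1], 0.85)]
lid_edge scene [([225.2, 392.9], 0.78)]
blade_tip top [([215.0, 509.6], 0.57)]
lid_edge top [([203.4, 237.1], 0.6), ([212.7, 140.3], 0.49)]
blade_tip wrist []
lid_edge wrist []
```

Call:
play_rows:
  rows:
    - [[0,-0.35,-0.16],[0,0,0]]
    - [[0,-0.35,-0.14],[0,0,0]]
    - [[0,-0.31,-0.21],[0,0,0]]
    - [[0,-0.31,-0.21],[0,0,0]]
    - [[0,-0.25,-0.28],[0,0,0]]
    - [[0,-0.25,-0.28],[0,0,0]]
    - [[0,-0.17,-0.3],[0,0,0]]
    - [[0,-0.17,-0.3],[0,0,0]]
    - [[0,0,0],[0,0,0]]

```text
time: 64.9
tool_pos: [576.6, 153.6, 60.0]
tcp_rot: [-3.136, 0.001, 1.599]
contact_force: [-0.3, -0.1, 0.6]
grip_width: 0.4
finger_force: 0.0
```

Call:
play_rows:
  rows:
    - [[0,-0.2,-0.07],[0,0,0]]
    - [[0,0,-0.05],[0,0,0]]
    - [[0,0,0],[0,0,0]]

```text
time: 65.28
tool_pos: [577.5, 147.5, 58.6]
tcp_rot: [-3.139, 0.001, 1.6]
contact_force: [-2.5, -2.1, 6.4]
grip_width: 0.6
finger_force: 3.3
```

Call:
play_rows:
  rows:
    - [[0,0,-0.06],[0,0,0]]
    - [[0,0,0],[0,0,0]]

```text
time: 65.53
tool_pos: [577.6, 147.4, 58.5]
tcp_rot: [-3.14, 0.001, 1.6]
contact_force: [-6.9, -2.5, 17.2]
grip_width: 0.4
finger_force: 8.7
```

Call:
play_rows:
  rows:
    - [[0,0,0.5],[0,0,0]]
    - [[0,0,1],[0,0,0]]
    - [[0,-1,1],[0,0,0]]
    - [[0,-1,1],[0,0,0]]
    - [[-0.5,-1,1],[0,0,0]]
    - [[-1,-1,0],[0,0,0]]
    - [[-1,-1,0],[0,0,0]]
    - [[-1,-1,0],[0,0,0]]
    - [[-1,-1,0],[0,0,0]]
    - [[0,-1,0],[0,0,0]]
    - [[0,0,0],[0,0,0]]

```text
time: 66.9
tool_pos: [442.7, -93.5, 191.4]
tcp_rot: [-3.14, 0.001, 1.597]
contact_force: [0.8, -0.1, 0.1]
grip_width: 0.7
finger_force: 0.0
```

Run:
```python
from h import *
np.set_printoptions(precision=2,suppress=True)
F,C={},{}
for n in("scene","top"): F[n],C[n]=shot(n)
v=[(cmask(F[n],"blue",proj([580,175,70],C[n]),110),C[n]) for n in F]; print("lid",[x[0].sum() for x in v],*fit(LID,v,[582,173,0,1.6]))
hm=[(hmask(F[n],C[n]),C[n]) for n in F]; print("blade",[x[0].sum() for x in hm],*fit(HANDLE,hm,[497,-370,5,-.03]))
for q in("mug","glue","toy_car","lid_edge"):
    r={n:pinpoint(q,n) for n in F}; print(q,[(n,np.round(r[n][0]["at"])) for n in r if r[n]])
```

```text
lid [np.uint64(5479), np.uint64(7511)] [582.11 172.99  -0.68   1.61] 0.9670294659344342
blade [np.uint64(459), np.uint64(295)] [ 495.67 -368.19    3.81   -0.02] 0.645778075171078
mug [('scene', array([232., 475.])), ('top', array([214., 141.]))]
glue [('scene', array([388., 181.])), ('top', array([156., 497.]))]
toy_car [('scene', array([192., 451.])), ('top', array([270., 135.]))]
lid_edge [('scene', array([257., 365.])), ('top', array([212., 270.]))]
```

The lid fits the shut pose, the blade lies flat in the tray, and the mug, glue bottle and toy car have not moved.

```bash
python3 -c "
from plant import bot
print(bot.close_job())"
```

```text
the job is handed in; nothing more can be done
None
```

The job is handed in: green, yellow and blue are fully home (there was no red block), the lid was levered open, swung right back and shut last, the blade lies flat in the tray, and the mug, glue bottle and toy car stand where they were; no verdict came back.

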